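# Load the hub run-in rig and bolt its guard

### The job

Load the run-in rig on the bench: draw both bolts, swing the clear guard right up so that it stands open, and seat every orange tilt hub that lies on the mat on a spindle of its own (any spindle), flat to flat and right down on the collar. Then bring the guard fully down and slide both bolts fully home through their keepers. Leave the other things on the bench where they are.

Things in the scene. Friction and masses are not known exactly. Their poses are not given: they have to be found in the camera images.
- rig: Run-in rig, fixed: a low blue-grey drive box, 270 mm (x) by 410 mm (y), steel deck 75 mm above the bench. Origin: centre of its underside; x points to its back, away from the robot, y to its left. Spindles in a row at rig x +10, y -110, 0, +110 mm. Clear guard hinged along the back; in front of it on the deck two tower bolts with red knobs.
- spindle1_seat (a point): Spindle 1 (right from the robot): on its axis, top of its collar (32 mm wide, 10 mm high), 85 mm above the bench; axes turn with it. Above: the flatted shaft, 18 mm thick, 28 mm long, last 4 mm tapered; its one flat is 5.5 mm from the axis on this frame's +x side, where a white dash on the tip points. Held by a stiff drive, within 40 degrees either way of rig x.
- spindle2_seat (a point): Spindle 2 (middle from the robot): on its axis, top of its collar (32 mm wide, 10 mm high), 85 mm above the bench; axes turn with it. Above: the flatted shaft, 18 mm thick, 28 mm long, last 4 mm tapered; its one flat is 5.5 mm from the axis on this frame's +x side, where a white dash on the tip points. Held by a stiff drive, within 40 degrees either way of rig x.
- spindle3_seat (a point): Spindle 3 (left from the robot): on its axis, top of its collar (32 mm wide, 10 mm high), 85 mm above the bench; axes turn with it. Above: the flatted shaft, 18 mm thick, 28 mm long, last 4 mm tapered; its one flat is 5.5 mm from the axis on this frame's +x side, where a white dash on the tip points. Held by a stiff drive, within 40 degrees either way of rig x.
- hub1_mid (a point): Tilt hub 1: upright orange fluted barrel, 48 mm wide, 34 tall, 0.15 kg, on a 2 mm mat. Point: its centre, half-way up; z its axis. D-bore 20 mm, right through; its flat is 6.5 mm from the axis on this frame's +x side, marked by a white line on top. Play on a shaft: 1 mm, 0.12 rad. Seated, this point is 17 mm above the seat point; askew, it rides on the shaft's tip, 28 mm higher.
- hub2_mid (a point): Tilt hub 2: upright orange fluted barrel, 48 mm wide, 34 tall, 0.15 kg, on a 2 mm mat. Point: its centre, half-way up; z its axis. D-bore 20 mm, right through; its flat is 6.5 mm from the axis on this frame's +x side, marked by a white line on top. Play on a shaft: 1 mm, 0.12 rad. Seated, this point is 17 mm above the seat point; askew, it rides on the shaft's tip, 28 mm higher.
- hub3_mid (a point): Tilt hub 3: upright orange fluted barrel, 48 mm wide, 34 tall, 0.15 kg, on a 2 mm mat. Point: its centre, half-way up; z its axis. D-bore 20 mm, right through; its flat is 6.5 mm from the axis on this frame's +x side, marked by a white line on top. Play on a shaft: 1 mm, 0.12 rad. Seated, this point is 17 mm above the seat point; askew, it rides on the shaft's tip, 28 mm higher.
- guard (a joint): Guard hinge, rad: 0 fully down on its stop, grows as the front is lifted, 1.75 fully open. Friction hinge: stays where left, takes up to 8 N at the handle; must be pressed right down to 0. Clear hood, 170 mm deep from the hinge, 320 wide, top 64 mm above the deck. A bolt that is home locks it; it cannot close on a bolt that is out. From 1.2 up the spindles are clear, but keep the wrist off the standing hood.
- guard_hinge (a point): Middle of the guard's hinge line, 81 mm above the bench, at the back of the rig; the line runs along the rig's y axis.
- guard_handle (a point): Middle of the guard's black handle bar (moves with the guard): round, 12 mm thick, 100 mm long along the rig's y, 45 mm in front of the guard's front skirt on a post at each end. Guard down: 215 mm in front of the hinge line and 42 mm above it. At 90 degrees open the bar is topmost, its posts below it.
- bolt_left (a joint): Slide of the left tower bolt, m: 0 fully drawn, 0.040 fully home (stops). Grows towards the rig's middle, to the right (rig -y). Runs stiffly (about 3 N), stays where left. The rod enters its keeper only when the guard is down; clear of it below 0.020.
- bolt_left_knob (a point): Middle of the left bolt's upright red knob: 14 mm thick, from 24 to 58 mm above the deck, this point 46 mm above it. Moves along the rig's y axis at rig x -88 mm, from y +145 mm (drawn) to +105 mm (home). The closed guard's skirt is 38 mm behind it; the rod's straps below it reach 22 mm above the deck.
- keeper_left_eye (a point): Eye of the left keeper, a steel eye on the foot of the guard's front (moves with the guard); with the guard down the left bolt's 10 mm rod runs through it along the rig's y axis.
- bolt_right (a joint): Slide of the right tower bolt, m: 0 fully drawn, 0.040 fully home (stops). Grows towards the rig's middle, to the left (rig +y). Runs stiffly (about 3 N), stays where left. The rod enters its keeper only when the guard is down; clear of it below 0.020.
- bolt_right_knob (a point): Middle of the right bolt's upright red knob: 14 mm thick, from 24 to 58 mm above the deck, this point 46 mm above it. Moves along the rig's y axis at rig x -88 mm, from y -145 mm (drawn) to -105 mm (home). The closed guard's skirt is 38 mm behind it; the rod's straps below it reach 22 mm above the deck.
- keeper_right_eye (a point): Eye of the right keeper, a steel eye on the foot of the guard's front (moves with the guard); with the guard down the right bolt's 10 mm rod runs through it along the rig's y axis.
- ratchet: Bystander, leave alone: ratchet with a blue handle, about 220 mm long, lying on the bench. Origin at its underside.
- socket: Bystander, leave alone: steel socket, 24 mm in diameter, 50 mm tall, standing on the mat. Origin at its underside.
- jar: Bystander, leave alone: grey screw jar, 64 mm in diameter, 85 mm tall. Origin at its underside.
- bracket: Bystander, leave alone: black steel angle bracket, 110 by 60 mm, 75 mm tall. Origin at its underside.
- spanner: Bystander, leave alone: steel spanner, 160 mm long, lying flat. Origin at its underside.
- pod_lamp: Bystander, leave alone: small black four-lens lamp, 50 by 75 mm, 72 mm tall. Origin at its underside.
- washers: Bystander, leave alone: flat steel washer, 34 mm across, 6 mm thick. Origin at its underside.
There are look-alikes about, which are no part of the job. What is shaped like the part that bears hub1_mid but black or blue is not meant. What is shaped like the part that bears hub3_mid but blue is not meant.

How it is judged:
On the way, in this order (a step that is already met when the one before it is completed fails the run):
1. both bolts are drawn clear of their keepers and the guard is then swung up to at least 70 degrees (value of joint each of bolt_left, bolt_right below 0.012 m and value of joint guard above 1.22 rad), for 0.2 s.
2. with the guard standing open, every hub laid out is seated on a spindle (((horizontal distance between hub1_mid and spindle1_seat below 0.003 m and z of hub1_mid in the frame of spindle1_seat below 0.0195 m) or (horizontal distance between hub1_mid and spindle2_seat below 0.003 m and z of hub1_mid in the frame of spindle2_seat below 0.0195 m) or (horizontal distance between hub1_mid and spindle3_seat below 0.003 m and z of hub1_mid in the frame of spindle3_seat below 0.0195 m)) and ((horizontal distance between hub2_mid and spindle1_seat below 0.003 m and z of hub2_mid in the frame of spindle1_seat below 0.0195 m) or (horizontal distance between hub2_mid and spindle2_seat below 0.003 m and z of hub2_mid in the frame of spindle2_seat below 0.0195 m) or (horizontal distance between hub2_mid and spindle3_seat below 0.003 m and z of hub2_mid in the frame of spindle3_seat below 0.0195 m)) and ((horizontal distance between hub3_mid and spindle1_seat below 0.003 m and z of hub3_mid in the frame of spindle1_seat below 0.0195 m) or (horizontal distance between hub3_mid and spindle2_seat below 0.003 m and z of hub3_mid in the frame of spindle2_seat below 0.0195 m) or (horizontal distance between hub3_mid and spindle3_seat below 0.003 m and z of hub3_mid in the frame of spindle3_seat below 0.0195 m)) and value of joint guard above 1 rad), for 0.2 s.
3. the guard is brought fully down (value of joint guard below 0.03 rad), for 0.2 s.
4. both bolts are slid fully home through their keepers (value of joint each of bolt_left, bolt_right above 0.035 m and value of joint guard below 0.03 rad), for 0.2 s.
At the end, for the whole second after the job is handed in: Every hub that was laid out sits on a spindle: within 3 mm of its axis, flats matched (it cannot go down otherwise), its underside within 2.5 mm of the collar; the guard is down (under 0.03 rad) and both bolts are home (at least 35 of their 40 mm) (all of step 4 and ((horizontal distance between hub1_mid and spindle1_seat below 0.003 m and z of hub1_mid in the frame of spindle1_seat below 0.0195 m) or (horizontal distance between hub1_mid and spindle2_seat below 0.003 m and z of hub1_mid in the frame of spindle2_seat below 0.0195 m) or (horizontal distance between hub1_mid and spindle3_seat below 0.003 m and z of hub1_mid in the frame of spindle3_seat below 0.0195 m)) and ((horizontal distance between hub2_mid and spindle1_seat below 0.003 m and z of hub2_mid in the frame of spindle1_seat below 0.0195 m) or (horizontal distance between hub2_mid and spindle2_seat below 0.003 m and z of hub2_mid in the frame of spindle2_seat below 0.0195 m) or (horizontal distance between hub2_mid and spindle3_seat below 0.003 m and z of hub2_mid in the frame of spindle3_seat below 0.0195 m)) and ((horizontal distance between hub3_mid and spindle1_seat below 0.003 m and z of hub3_mid in the frame of spindle1_seat below 0.0195 m) or (horizontal distance between hub3_mid and spindle2_seat below 0.003 m and z of hub3_mid in the frame of spindle2_seat below 0.0195 m) or (horizontal distance between hub3_mid and spindle3_seat below 0.003 m and z of hub3_mid in the frame of spindle3_seat below 0.0195 m))); the robot touches nothing.
It fails at once if another thing on the bench (tool, jar, bracket, lamp, washer) is moved more than 40 mm (distance of any of ratchet, socket, jar, bracket, spanner, pod_lamp, washers from where it was at the start of the episode above 0.04 m).
Of hub1, hub2, hub3 only 2 to 3 are there at a start; the rules pass over those that are not, and their reading is None.
At some moment in a run one of hub1, hub2, hub3 may be knocked a few centimetres aside while the robot is not near it.
Once in a run the grip may slacken for a moment while it holds something.
It also fails if it takes over 210 s, if anything falls off the work surface, if the arm or the gripper's body presses on something with over 40 N, if the wrist force passes 120 N, or if a joint passes its speed limit or range.

### The arm

A 6-joint arm with a two-finger parallel gripper is mounted at the origin on the work surface. World frame = base frame: x ahead of the robot, y to its left, z up, the work surface at z = 0. Lengths are in m, angles in rad, forces in N, time in s.
With the tool pointing down it reaches from about 0.35 to 0.975 m from the base axis. Payload 4.9 kg.
Tool frame: the origin (TCP) lies midway between the tips of the shut fingers; the grasp point (between the pads) lies 19 mm behind it (ctrl.pinch_z is the distance from the TCP to the grasp point, in m); z points along the fingers, x is the direction in which the jaws open and shut, and the axes are right-handed (so a half turn about z gives the same grasp; the last joint's range is limited). The gripper opens to 85 mm and grips with 20 to 120 N. Pads are 22 mm wide; open, the fingers measure 114 mm over their backs; the gripper's body (76 mm by 85 mm) begins 54 mm behind the grasp point. The pads swing forward as they close: fully open they stand 13 mm farther back than shut.
Start: joints at [-1.291, 0.053, 1.613, -0, 1.476, -0.119], TCP at [0.243, -0.576, 0.231] pointing down, gripper open.
Joint ranges: [-3.01, 3.01], [-1.01, 2.22], [0.06, 2.58], [-1.02, 4.17], [0.09, 2.62], [-3.14, 3.14]. Speed limits (rad/s): [2.57, 2.57, 3.14, 3.14, 3.14, 3.14].

### API

Orientations are given as [roll, pitch, yaw] about the fixed x, y, z axes, in that order (R = Rz(yaw) Ry(pitch) Rx(roll)).
In Python, from station import ctrl, get_image gives the robot as it stands.
- The arm moves only by the tool apply_moves, never from a script. Its argument "increments" is a list that holds one entry, the list of rows, each a list of 7 numbers: the turn, a rotation vector about the tool's x, y, z in degrees, then the shift along the tool's x, y, z in m, then the opening, from 0 (shut) to 1 (fully open). A call has 1 to 10 rows; each row shifts and turns the commanded pose from where the row before left it, along the tool's axes as they then stand; what a row does not reach is not made up. A row lasts 1/8 s, in which the tool goes at most 62.5 mm and 10.7 degrees, less where a joint would pass 70% of its speed; a pose out of reach is approached as far as the arm can. A call is refused whole if a number of a shift passes 0.0625 or a number of a turn 10.7, either way. A call with a gripper value outside its range is refused whole. The fingers move at their own pace and stop on an object; "squeeze" is the grip in N (left out, the last holds). Time passes only in rows, so rows that do not move let the fingers close. It gives the time, the measured TCP pose, the force and the opening at its end, in the units of the state.
- ctrl.sense(): the state, without advancing time (a new reading comes with each control period).
- get_image(name): name is "scene" or "top" or "wrist"; returns a dict with "image" (480x640x3 uint8, red, green, blue), "mtx" (3x3 intrinsics, pixels), "R" (3x3) and "t" (3): a world point X has camera coordinates R X + t. Camera axes: x right, y down, z forward; pixel columns grow to the right and rows downward; lengths in m; the calibration is good to about 2 mm. The wrist camera is an equidistant fisheye: a pixel r from the principal point sees the ray r / f radians off the axis. A picture is of the moment at which its call begins. There is no depth.
- ctrl.job_done(): hands the job in, once; it reports no verdict.
The state is a dict: "time_s": time; "joints": joint angles; "joint_vel": joint speeds; "joint_efforts": joint torques, N m; "tcp_pos": TCP position; "tcp_rot": TCP orientation; "force": force on the tool from outside, world axes, zero at the start; "wrist_torque": the same for the moment, N m; "opening": finger opening in m.
Only numpy, scipy, OpenCV 4.12 (cv2) and the standard library are available. Lean on these libraries where they do the work, as an engineer would, in place of code of your own. Each camera call takes 0.05 s, during which the arm holds its last target.

## Working session

There is one attempt and no reset: what is moved stays moved. The work goes in short steps, Python scripts to look and compute and a tool call to move; the robot and the scene stay as the last step left them, time stands still between calls to the robot, and variables do not carry over. Pictures are saved under pics/ and viewed, and the job is handed in when it is done.

Besides the shell and the picture viewer there is one more tool, called by a JSON object that holds its "api" and its "payload", one argument or row to a line. apply_moves: Moves the arm, as the interface text tells. Its arguments: {"type":"object","properties":{"increments":{"type":"array","items":{"type":"array","items":{"type":"array","items":{"type":"number"}}}},"squeeze":{"type":"number"}},"required":["increments"]}

```bash
ls; mkdir -p pics
python3 - <<'E'
from station import ctrl,get_image
import cv2
print(ctrl.sense())
for n in ["scene","top","wrist"]:
    d=get_image(n); cv2.imwrite(f"pics/{n}0.png",d["image"][:,:,::-1]); print(n,d["mtx"],d["R"],d["t"])
print(ctrl.pinch_z,[a for a in dir(ctrl) if a[0]!='_'])
E
```

```text
pics
{'time_s': 0.0, 'joints': array([-1.29101036e+00,  5.33674234e-02,  1.61427144e+00, -2.47812894e-05,
        1.47599271e+00, -1.19005423e-01]), 'joint_vel': array([ 0.0008928 ,  0.00044927, -0.00033562,  0.00069214,  0.00077268,
       -0.00128826]), 'joint_efforts': array([ 3.26928875e-04, -3.93688273e+01, -3.70173562e+01,  1.18792195e-05,
        7.08751773e-03,  1.35778237e-05]), 'tcp_pos': array([ 0.24251113, -0.57536811,  0.23006994]), 'tcp_rot': array([-3.14137507e+00,  2.02743060e-03, -1.17200235e+00]), 'force': array([-0.18474391, -0.15001387,  0.07581505]), 'wrist_torque': array([ 0.01909957,  0.0381821 , -0.00984414]), 'opening': 0.0854386959720401}
scene [[526.03544893   0.         314.50902184]
 [  0.         526.03544893 241.66222498]
 [  0.           0.           1.        ]] [[ 0.83181391  0.55481166 -0.01642087]
 [ 0.30259826 -0.47808145 -0.82454377]
 [-0.46531701  0.68089805 -0.56555984]] [-0.40825852 -0.07402337  1.59884123]
top [[589.6870974    0.         318.05199758]
 [  0.         589.6870974  250.65605013]
 [  0.           0.           1.        ]] [[-0.01324571 -0.99981411  0.01401063]
 [-0.99661009  0.01206286 -0.08138067]
 [ 0.08119654 -0.01504108 -0.99658461]] [-0.01996252  0.49926618  1.55785797]
wrist [[371.64829954   0.         320.09544691]
 [  0.         371.64829954 243.27579865]
 [  0.           0.           1.        ]] [[ 0.38936506 -0.9210824  -0.00143381]
 [-0.89017781 -0.37669984  0.25628244]
 [-0.23659737 -0.09851108 -0.96660088]] [-0.62473292 -0.03271759  0.37803841]
0.0187 ['MotionError', 'job_done', 'pinch_z', 'sense']
```

View pics/top0.png

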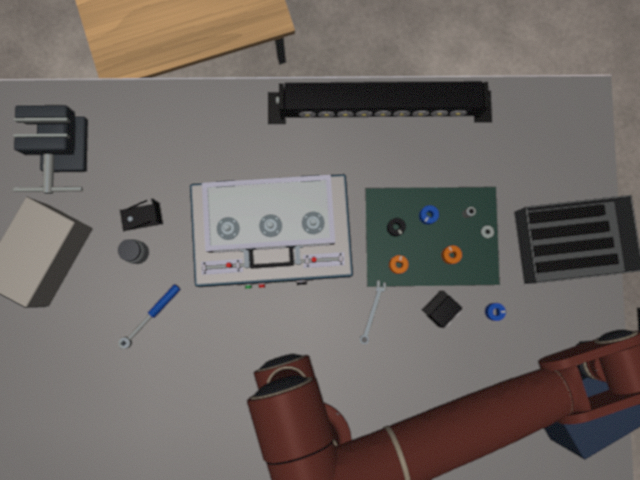

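View pics/scene0.png

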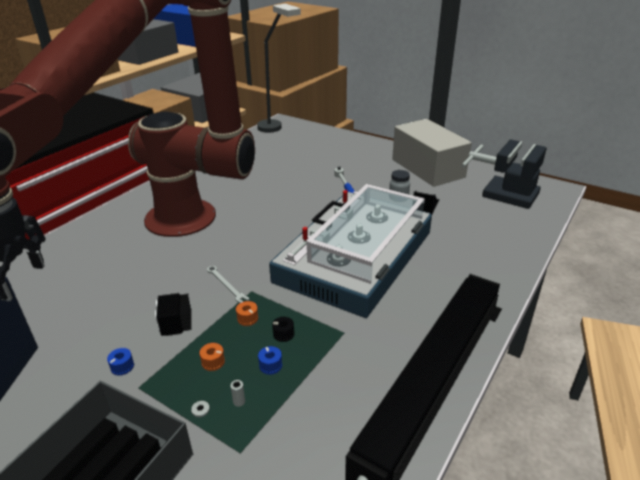

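View pics/wrist0.png

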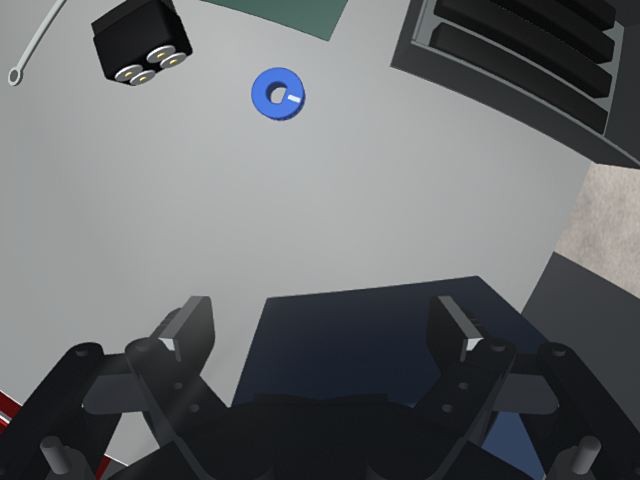

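Two orange hubs are visible at top (400,264) and (453,254). The look-alikes are black (397,227), blue (429,214) and blue off the mat (496,311). Next is a close crop.

```bash
cat > h.py <<'E'
from station import ctrl,get_image
import cv2,numpy as np
from scipy.spatial.transform import Rotation as Ro
from scipy.optimize import least_squares
def proj(d,X):
    X=np.atleast_2d(X); c=X@d["R"].T+d["t"]
    return (c[:,:2]/c[:,2:])*[d["mtx"][0,0],d["mtx"][1,1]]+d["mtx"][:2,2]
def projf(d,X):
    X=np.atleast_2d(X); c=X@d["R"].T+d["t"]; rr=np.hypot(c[:,0],c[:,1]); th=np.arctan2(rr,c[:,2])
    return c[:,:2]/rr[:,None]*th[:,None]*d["mtx"][0,0]+d["mtx"][:2,2]
def unp(d,uv,z,fish=False):
    uv=np.atleast_2d(np.array(uv,float)); p=(uv-d["mtx"][:2,2])/d["mtx"][0,0]
    if fish:
        r=np.linalg.norm(p,axis=1); v=np.c_[p/r[:,None]*np.sin(r)[:,None],np.cos(r)]
    else: v=np.c_[p,np.ones(len(p))]
    v=v@d["R"]; C=-d["R"].T@d["t"]
    return C+v*((z-C[2])/v[:,2])[:,None]
def crop(im,x0,y0,x1,y1,s,name):
    c=cv2.resize(im[y0:y1,x0:x1],None,fx=s,fy=s,interpolation=cv2.INTER_CUBIC)[:,:,::-1]; cv2.imwrite("pics/"+name+".png",c)
# rotation R tool, from tcp_rot
def st():
    s=ctrl.sense(); R=Ro.from_euler('xyz',s["tcp_rot"]).as_matrix(); return s,s["tcp_pos"],R
def go(target,yaw=None,down=True,Rt=None):
    """tool-frame shift and rotvec(deg) to reach target (downward tool, x-axis yaw)"""
    s,p,R=st()
    if Rt is None: Rt=Ro.from_euler('xyz',[np.pi,0,yaw]).as_matrix() if yaw is not None else R
    rv=Ro.from_matrix(R.T@Rt).as_rotvec(degrees=True)
    print("p",p.round(4),"rot",np.degrees(s["tcp_rot"]).round(1),"shift_tool",(R.T@(np.array(target)-p)).round(4),"shift in target frame",(Rt.T@(np.array(target)-p)).round(4),"rotvec",rv.round(2))
E
python3 - <<'E'
from h import *
d=get_image("top"); im=d["image"]
crop(im,180,165,365,295,4,"rig1"); crop(im,360,180,510,330,4,"mat1")
for n,uv,z in [("h1",(400,264),.036),("h2",(453,254),.036),("blue",(496,311),.034),("rigTL",(190,183),.075),("rigTR",(346,175),.075),("rigBR",(352,275),.075),("rigBL",(196,287),.075)]:
    print(n,unp(d,uv,z).round(4))
E
```

```text
h1 [[ 0.4596 -0.2428  0.036 ]]
h2 [[ 0.4845 -0.3846  0.036 ]]
blue [[ 0.3322 -0.4942  0.034 ]]
rigTL [[0.6751 0.3052 0.075 ]]
rigTR [[ 0.692  -0.1011  0.075 ]]
rigBR [[ 0.4305 -0.1121  0.075 ]]
rigBL [[0.4049 0.2887 0.075 ]]
```

View pics/rig1.png

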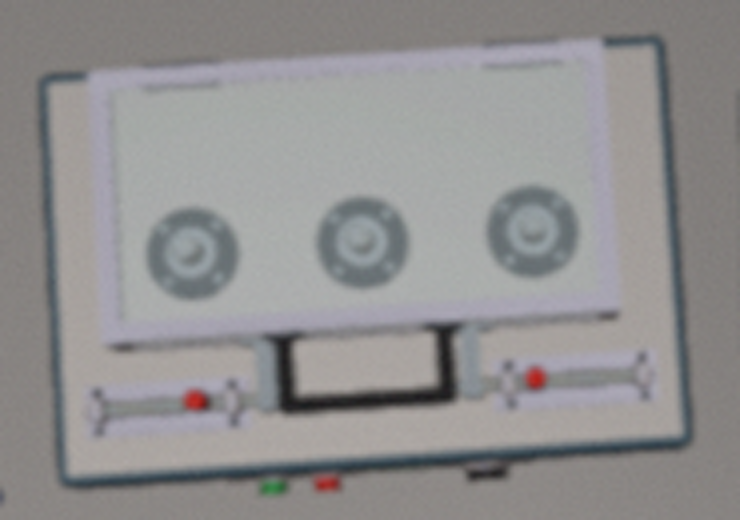

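View pics/mat1.png

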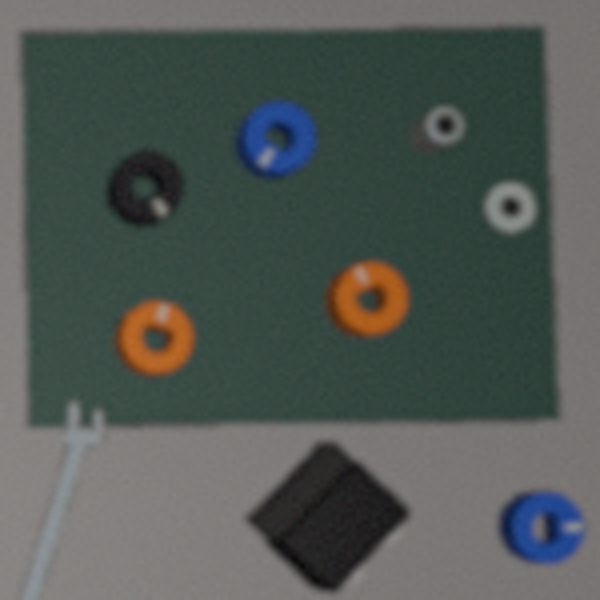

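```bash
cat > rig.py <<'E'
from h import *
d=get_image("top")
P=np.array([(42,76),(662,38),(690,443),(64,485),(193,254),(363,241),(533,231),(195,401),(536,379)])/4+[180,165]-.375
def model(q):
    x,y,a,jl,jr=q
    pts=np.array([(.135,.205,.075),(.135,-.205,.075),(-.135,-.205,.075),(-.135,.205,.075),(.01,.11,.075),(.01,0,.075),(.01,-.11,.075),(-.088,.145-jl,.133),(-.088,-.145+jr,.133)])
    c,s=np.cos(a),np.sin(a); W=pts.copy(); W[:,0]=x+c*pts[:,0]-s*pts[:,1]; W[:,1]=y+s*pts[:,0]+c*pts[:,1]
    return W
if __name__=="__main__":
    f=lambda q:(proj(d,model(q))-P).ravel()
    r=least_squares(f,[.55,.1,0.05,.03,.03]); print(r.x.round(4)); print(r.fun.reshape(-1,2).round(2))
E
python3 rig.py
```

```text
[0.5515 0.0961 0.0536 0.0383 0.0402]
[[-1.21 -0.72]
 [ 0.95 -1.14]
 [ 1.35  0.71]
 [-1.53  0.8 ]
 [ 0.22  0.08]
 [ 0.21  0.58]
 [ 0.09  0.34]
 [-0.02 -0.3 ]
 [-0.03 -0.41]]
```

```bash
cat >> h.py <<'E'
RX,RY,RA=0.5515,0.0961,0.0536
def rig(x,y,z=0):
    c,s=np.cos(RA),np.sin(RA); return np.array([RX+c*x-s*y,RY+s*x+c*y,z])
YB=RA-np.pi/2  # tool x along rig -y, tool y along rig -x
E
python3 - <<'E'
from h import *
print(rig(-.088,-.105),rig(-.088,.105),rig(-.095,0),rig(.01,0))
go(rig(-.088,-.105,.20),YB)
E
```

```text
[ 0.46925169 -0.01346375  0.        ] [0.45800107 0.19623466 0.        ] [0.45663643 0.09101044 0.        ] [0.56148564 0.09663574 0.        ]
p [ 0.2426 -0.5757  0.2307] rot [-1.80e+02  1.00e-01 -6.72e+01] shift_tool [-0.43   -0.4272  0.0312] shift in target frame [-0.5493 -0.2564  0.0307] rotvec [1.000e-02 6.000e-02 1.978e+01]
```

{"api": "apply_moves", "payload": {
  "increments": [
    [[0, 0, 9.9, 0, 0, 0, 1], [0, 0, 9.9, 0, 0, 0, 0.45], [0, 0, 0, -0.04, -0.019, 0, 0.45], [0, 0, 0, -0.05, -0.0235, 0, 0.45], [0, 0, 0, -0.05, -0.0235, 0, 0.45], [0, 0, 0, -0.05, -0.0235, 0, 0.45], [0, 0, 0, -0.05, -0.0235, 0, 0.45], [0, 0, 0, -0.05, -0.0235, 0, 0.45], [0, 0, 0, -0.05, -0.0235, 0, 0.45], [0, 0, 0, -0.05, -0.0235, 0, 0.45]]
  ]
}}

```text
time_s: 1.5
tcp_pos: [0.4055, -0.175, 0.2315]
tcp_rot: [-3.141, -0.0, -1.518]
force: [1.0, -0.2, 0.5]
opening: 0.0382
```

{"api": "apply_moves", "payload": {
  "increments": [
    [[0, 0, 0, -0.05, -0.0235, 0, 0.45], [0, 0, 0, -0.05, -0.0235, 0, 0.45], [0, 0, 0, -0.05, -0.0, 0, 0.45], [0, 0, 0, 0, 0, 0, 0.45], [0, 0, 0, 0, 0, 0, 0.45]]
  ]
}}

```text
time_s: 2.12
tcp_pos: [0.4441, -0.0247, 0.2313]
tcp_rot: [-3.142, -0.001, -1.517]
force: [0.5, 0.4, 1.0]
opening: 0.0387
```

Run:
```python
from h import *
go(rig(-.088,-.105,.102),YB)
d=get_image("wrist"); cv2.imwrite("pics/w1.png",d["image"][:,:,::-1])
for n,X in [("kr",rig(-.088,-.105,.133)),("kl",rig(-.088,.105,.133)),("bar",rig(-.095,0,.123)),("bare",rig(-.095,-.05,.123)),("s1",rig(.01,-.11,.113)),("s2",rig(.01,0,.113))]: print(n,projf(d,X).round(1))
s,p,R=st(); print(projf(d,p), projf(d,p+R[:,0]*.02))
```

```text
p [ 0.4441 -0.0247  0.2313] rot [-180.    -0.   -86.9] shift_tool [-0.0099 -0.0257  0.1293] shift in target frame [-0.0099 -0.0257  0.1293] rotvec [-0.   -0.03 -0.  ]
kr [[304.7 208.5]]
kl [[ 47.1 214.7]]
bar [[162.5 217.7]]
bare [[227.2 216.7]]
s1 [[312.8  66.1]]
s2 [[163.5  76.1]]
[[320.65754023 308.00340593]] [[367.89693162 307.74666823]]
```

View pics/w1.png

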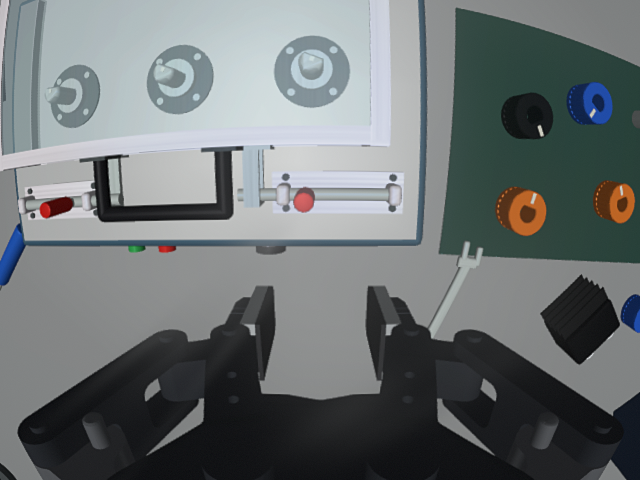

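{"api": "apply_moves", "payload": {
  "increments": [
    [[0, 0, 0, -0.01, -0.03, 0.0, 0.45], [0, 0, 0, 0, 0, 0.03, 0.45], [0, 0, 0, 0, 0, 0.04, 0.45], [0, 0, 0, 0, 0, 0, 0.45]]
  ]
}}

```text
time_s: 2.68
tcp_pos: [0.4711, -0.0137, 0.1577]
tcp_rot: [3.134, 0.002, -1.52]
force: [0.1, 0.2, 0.9]
opening: 0.0384
```

Run:
```python
from h import *
go(rig(-.088,-.105,.102),YB)
d=get_image("wrist"); cv2.imwrite("pics/w2.png",d["image"][:,:,::-1])
for x in (.0,.004): print(projf(d,rig(-.088+x,-.105,.133)),projf(d,rig(.01+x,-.11,.113)))
```

```text
p [ 0.4711 -0.0137  0.1577] rot [ 1.796e+02  1.000e-01 -8.710e+01] shift_tool [-0.0003  0.0014  0.0557] shift in target frame [-0.0004  0.0018  0.0557] rotvec [ 0.43  0.1  -0.16]
[[318.93883742 289.63977153]] [[328.81675636  86.75456684]]
[[318.91631885 281.96716913]] [[328.79958081  79.01619141]]
```

View pics/w2.png

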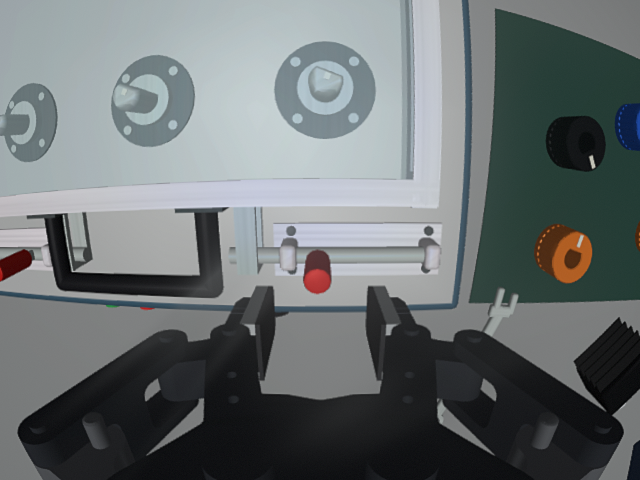

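{"api": "apply_moves", "payload": {
  "increments": [
    [[0, 0, 0, 0, -0.002, 0.028, 0.45], [0, 0, 0, 0, 0, 0.026, 0.45], [0, 0, 0, 0, 0, 0, 0.45], [0, 0, 0, 0, 0, 0, 0.0], [0, 0, 0, 0, 0, 0, 0.0], [0, 0, 0, 0, 0, 0, 0.0], [0, 0, 0, 0, 0, 0, 0.0]]
  ],
  "squeeze": 30
}}

```text
time_s: 3.6
tcp_pos: [0.4772, -0.013, 0.1099]
tcp_rot: [-3.138, -0.001, -1.518]
force: [-1.2, 1.3, 6.4]
opening: 0.0128
```

{"api": "apply_moves", "payload": {
  "increments": [
    [[0, 0, 0, 0.01, 0, 0, 0.0], [0, 0, 0, 0.01, 0, 0, 0.0], [0, 0, 0, 0.01, 0, 0, 0.0], [0, 0, 0, 0.01, 0, 0, 0.0], [0, 0, 0, 0.003, 0, 0, 0.0], [0, 0, 0, 0, 0, 0, 0.0], [0, 0, 0, 0, 0, 0, 0.0]]
  ]
}}

```text
time_s: 4.47
tcp_pos: [0.4792, -0.0517, 0.1098]
tcp_rot: [-3.138, 0.009, -1.518]
force: [-1.6, 17.1, 10.0]
opening: 0.0128
```

{"api": "apply_moves", "payload": {
  "increments": [
    [[0, 0, 0, -0.002, 0, 0, 0.3], [0, 0, 0, 0, 0, 0, 0.45], [0, 0, 0, 0, 0, -0.03, 0.45], [0, 0, 0, 0, 0, -0.05, 0.45], [0, 0, 0, 0, 0, -0.04, 0.45], [0, 0, 0, 0, 0, 0, 0.45]]
  ]
}}

```text
time_s: 5.22
tcp_pos: [0.4799, -0.0547, 0.2319]
tcp_rot: [-3.134, -0.003, -1.518]
force: [0.8, -0.6, -0.3]
opening: 0.0381
```

Run:
```python
from h import *
go(rig(-.083,.105,.22),YB)
d=get_image("wrist"); cv2.imwrite("pics/w3.png",d["image"][:,:,::-1])
print(projf(d,rig(-.083,-.145,.133)))
```

```text
p [ 0.4799 -0.0547  0.2319] rot [-179.6   -0.2  -87. ] shift_tool [-0.2518  0.0037  0.0111] shift in target frame [-0.2518  0.0034  0.0119] rotvec [-0.44 -0.18 -0.05]
[[316.6587366  252.03533848]]
```

View pics/w3.png

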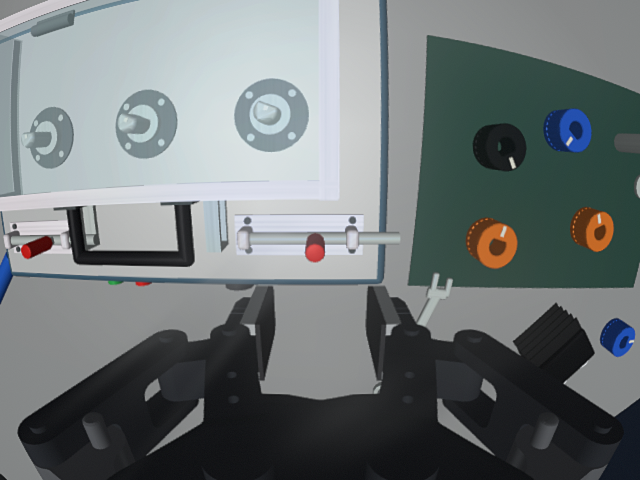

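The right bolt is drawn, with its knob at (315,252) as predicted for a rig x about 4.5 mm farther out. Now the left bolt.

{"api": "apply_moves", "payload": {
  "increments": [
    [[0, 0, 0, -0.05, 0, 0, 0.45], [0, 0, 0, -0.05, 0, 0, 0.45], [0, 0, 0, -0.05, 0, 0, 0.45], [0, 0, 0, -0.05, 0, 0, 0.45], [0, 0, 0, -0.05, 0, 0, 0.45], [0, 0, 0, -0.002, 0.002, 0.03, 0.45], [0, 0, 0, 0, 0, 0.03, 0.45], [0, 0, 0, 0, 0, 0, 0.45]]
  ]
}}

```text
time_s: 6.28
tcp_pos: [0.4593, 0.197, 0.1625]
tcp_rot: [3.133, -0.002, -1.517]
force: [0.6, 0.7, 0.5]
opening: 0.0385
```

```bash
sed -i 's/^RX,RY,RA=.*/RX,RY,RA=0.556,0.0961,0.0536/' h.py
python3 - <<'E'
from h import *
go(rig(-.088,.105,.103),YB)
d=get_image("wrist"); cv2.imwrite("pics/w4.png",d["image"][:,:,::-1])
print(projf(d,rig(-.088,.105,.133)))
E
```

```text
p [0.4593 0.197  0.1625] rot [ 1.795e+02 -1.000e-01 -8.690e+01] shift_tool [ 0.0008 -0.0037  0.0595] shift in target frame [ 0.0009 -0.0031  0.0595] rotvec [ 0.51 -0.12 -0.01]
[[321.42672427 276.6295623 ]]
```

View pics/w4.png

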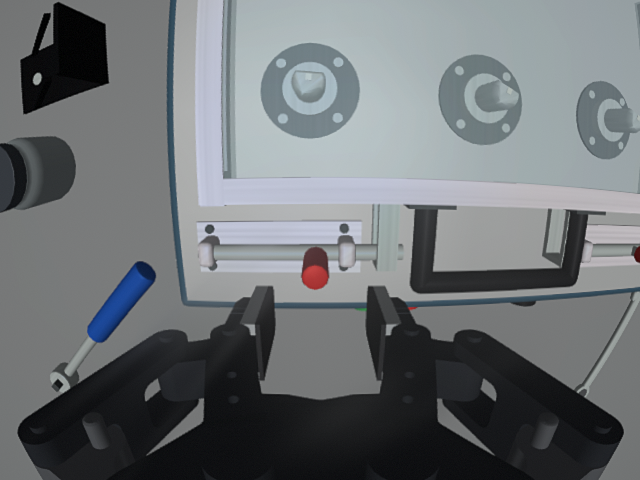

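{"api": "apply_moves", "payload": {
  "increments": [
    [[0, 0, 0, -0.002, -0.003, 0.028, 0.45], [0, 0, 0, 0, 0, 0.026, 0.45], [0, 0, 0, 0, 0, 0, 0.45], [0, 0, 0, 0, 0, 0, 0.0], [0, 0, 0, 0, 0, 0, 0.0], [0, 0, 0, 0, 0, 0, 0.0], [0, 0, 0, 0, 0, 0, 0.0]]
  ]
}}

```text
time_s: 7.2
tcp_pos: [0.4666, 0.2001, 0.1155]
tcp_rot: [-3.138, 0.0, -1.518]
force: [-0.9, -0.9, 5.7]
opening: 0.0127
```

{"api": "apply_moves", "payload": {
  "increments": [
    [[0, 0, 0, -0.01, 0, 0, 0.0], [0, 0, 0, -0.01, 0, 0, 0.0], [0, 0, 0, -0.01, 0, 0, 0.0], [0, 0, 0, -0.01, 0, 0, 0.0], [0, 0, 0, -0.003, 0, 0, 0.0], [0, 0, 0, 0, 0, 0, 0.0], [0, 0, 0, 0, 0, 0, 0.0]]
  ]
}}

```text
time_s: 8.07
tcp_pos: [0.4644, 0.239, 0.1153]
tcp_rot: [-3.14, -0.01, -1.517]
force: [-0.1, -16.8, 9.9]
opening: 0.0125
```

{"api": "apply_moves", "payload": {
  "increments": [
    [[0, 0, 0, 0.002, 0, 0, 0.3], [0, 0, 0, 0, 0, 0, 0.45], [0, 0, 0, 0, 0, -0.03, 0.45], [0, 0, 0, 0, 0, -0.05, 0.45], [0, 0, 0, 0, 0, -0.05, 0.45], [0, 0, 0, 0.045, 0, 0, 0.45], [0, 0, 0, 0.05, 0, 0, 0.45], [0, 0, 0, 0.05, 0, 0, 0.45], [0, 0, 0, 0, 0, 0, 0.45]]
  ]
}}

```text
time_s: 9.2
tcp_pos: [0.4708, 0.0942, 0.2431]
tcp_rot: [-3.141, 0.0, -1.522]
force: [0.8, 0.9, -0.3]
opening: 0.0384
```

Run:
```python
from h import *
go(rig(-.095,0,.16),RA)
d=get_image("wrist"); cv2.imwrite("pics/w5.png",d["image"][:,:,::-1])
print(projf(d,[rig(-.088,.145,.133),rig(-.088,-.145,.133),rig(-.095,.05,.123),rig(-.095,-.05,.123),rig(.01,.11,.113),rig(.01,0,.113),rig(.01,-.11,.113)]))
```

```text
p [0.4708 0.0942 0.2431] rot [-180.     0.   -87.2] shift_tool [0.0027 0.0098 0.0831] shift in target frame [-0.0098  0.0026  0.0831] rotvec [-1.000e-02 -0.000e+00 -9.027e+01]
[[135.02565389 246.18524111]
 [510.62543766 244.91589926]
 [256.16447758 251.51363658]
 [390.51751894 251.04917279]
 [177.84458684 114.44205287]
 [322.99496018 107.42175854]
 [467.34783571 113.92539448]]
```

View pics/w5.png

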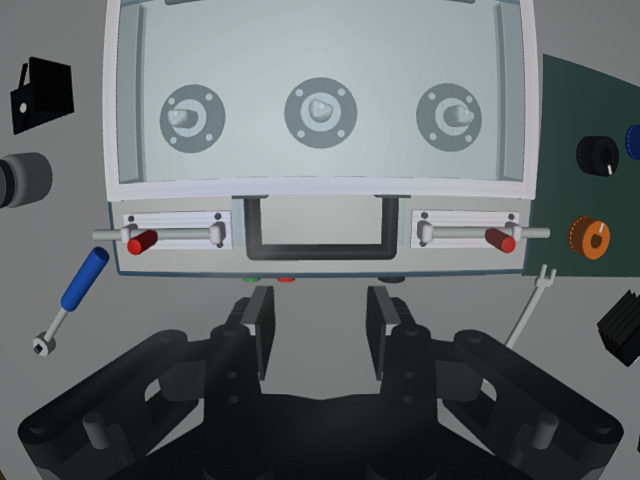

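{"api": "apply_moves", "payload": {
  "increments": [
    [[0, 0, -10, 0, 0, 0, 0.3], [0, 0, -10, 0, 0, 0, 0.3], [0, 0, -10, 0, 0, 0, 0.3], [0, 0, -10, 0, 0, 0, 0.3], [0, 0, -10, 0, 0, 0, 0.3], [0, 0, -10, 0, 0, 0, 0.3], [0, 0, -10, 0, 0, 0, 0.3], [0, 0, -10, 0, 0, 0, 0.3], [0, 0, -10.3, -0.01, 0.002, 0.04, 0.3], [0, 0, 0, 0, 0, 0, 0.3]]
  ]
}}

```text
time_s: 10.5
tcp_pos: [0.4579, 0.0967, 0.1997]
tcp_rot: [-3.141, 0.007, 0.058]
force: [-0.1, 1.1, 0.8]
opening: 0.0257
```

Run:
```python
from h import *
go(rig(-.095,0,.108),RA)
d=get_image("wrist"); cv2.imwrite("pics/w6.png",d["image"][:,:,::-1])
print(projf(d,[rig(-.095,.05,.123),rig(-.095,-.05,.123),rig(-.095,0,.123)]))
```

```text
p [0.4579 0.0967 0.1997] rot [-180.     0.4    3.3] shift_tool [0.0035 0.0059 0.0916] shift in target frame [0.0029 0.0058 0.0917] rotvec [-0.04  0.42  0.28]
[[324.07532187 181.44295221]
 [322.72042481 333.42622596]
 [323.40252604 262.34270718]]
```

View pics/w6.png

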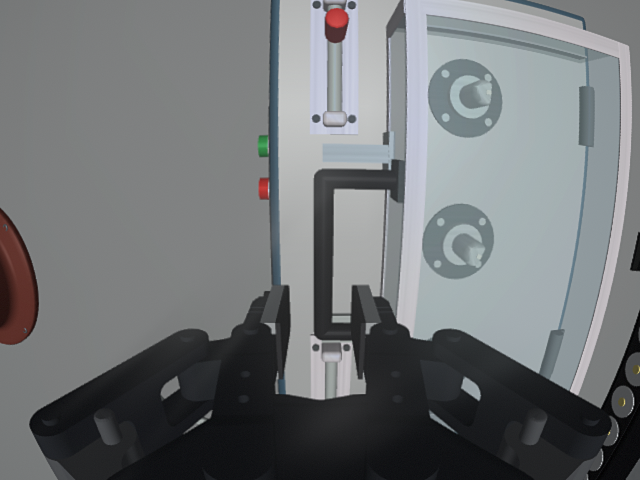

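{"api": "apply_moves", "payload": {
  "increments": [
    [[0, 0.4, 0, 0.003, 0.006, 0.03, 0.3], [0, 0, 0, 0, 0, 0.03, 0.3], [0, 0, 0, 0, 0, 0.03, 0.3], [0, 0, 0, 0, 0, 0, 0.3], [0, 0, 0, 0, 0, 0, 0.0], [0, 0, 0, 0, 0, 0, 0.0], [0, 0, 0, 0, 0, 0, 0.0]]
  ],
  "squeeze": 25
}}

```text
time_s: 11.42
tcp_pos: [0.4597, 0.0898, 0.1138]
tcp_rot: [-3.142, 0.007, 0.058]
force: [-19.4, -2.3, 6.4]
opening: 0.0106
```

Run:
```python
from h import *
go(rig(-.095,0,.104),RA)
r=np.hypot(.215,.042);a0=np.arctan2(.042,.215)
prev=None
for t in np.arange(0,1.75,.14):
    p=np.array([.12-r*np.cos(a0+t), .081+r*np.sin(a0+t)])
    if prev is not None: print(round(t,2),(p-prev).round(4),p.round(3))
    prev=p
```

```text
p [0.4597 0.0898 0.1138] rot [-180.     0.4    3.3] shift_tool [ 0.0016 -0.0012  0.0098] shift in target frame [ 0.0015 -0.0012  0.0098] rotvec [-0.    0.41  0.25]
0.14 [0.008  0.0296] [-0.087  0.153]
0.28 [0.012  0.0282] [-0.075  0.181]
0.42 [0.0158 0.0262] [-0.059  0.207]
0.56 [0.0193 0.0238] [-0.04   0.231]
0.7 [0.0225 0.0208] [-0.017  0.252]
0.84 [0.0252 0.0175] [0.008 0.269]
0.98 [0.0274 0.0138] [0.035 0.283]
1.12 [0.029  0.0099] [0.064 0.293]
1.26 [0.0301 0.0057] [0.094 0.299]
1.4 [0.0306 0.0015] [0.125 0.3  ]
1.54 [ 0.0305 -0.0028] [0.155 0.297]
1.68 [ 0.0298 -0.007 ] [0.185 0.29 ]
```

{"api": "apply_moves", "payload": {
  "increments": [
    [[0, 0, 0, 0.002, 0, -0.015, 0.0], [0, 0, 0, 0.004, 0, -0.015, 0.0], [0, 0, 0, 0.005, 0, -0.014, 0.0], [0, 0, 0, 0.006, 0, -0.014, 0.0], [0, 0, 0, 0.007, 0, -0.013, 0.0], [0, 0, 0, 0.008, 0, -0.013, 0.0], [0, 0, 0, 0, 0, 0, 0.0]]
  ]
}}

```text
time_s: 12.3
tcp_pos: [0.4953, 0.0917, 0.2001]
tcp_rot: [3.142, -0.005, 0.058]
force: [-6.5, -0.2, 2.3]
opening: 0.0108
```

Run:
```python
from h import *
d=get_image("scene"); crop(d["image"],230,120,480,320,3,"s7")
```

```text
(no output)
```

View pics/s7.png

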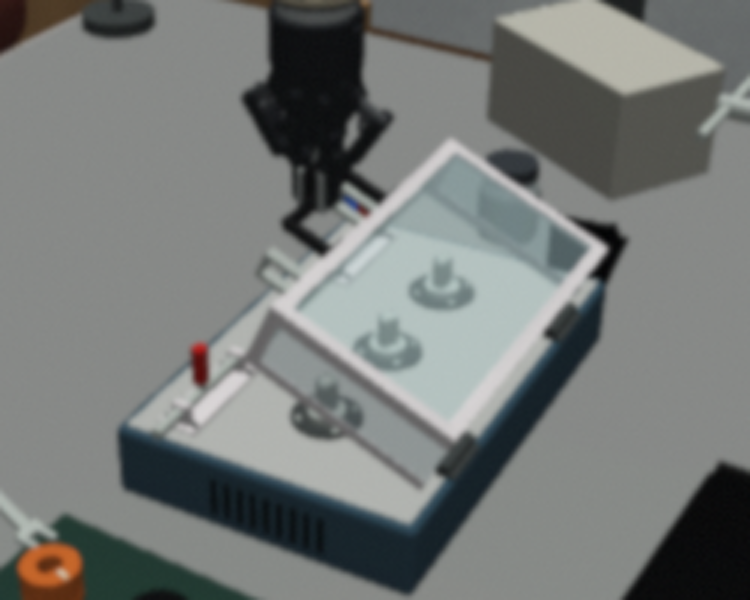

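The guard is rising well, and it sits at the handle near crop (310,190). I'm continuing the arc.

{"api": "apply_moves", "payload": {
  "increments": [
    [[0, 0, 0, 0.009, 0, -0.012, 0.0], [0, 0, 0, 0.01, 0, -0.012, 0.0], [0, 0, 0, 0.011, 0, -0.011, 0.0], [0, 0, 0, 0.012, 0, -0.01, 0.0], [0, 0, 0, 0.012, 0, -0.009, 0.0], [0, 0, 0, 0.013, 0, -0.008, 0.0], [0, 0, 0, 0.0135, 0, -0.007, 0.0], [0, 0, 0, 0.014, 0, -0.0065, 0.0], [0, 0, 0, 0.0145, 0, -0.0055, 0.0], [0, 0, 0, 0.0145, 0, -0.0045, 0.0]]
  ]
}}

```text
time_s: 13.6
tcp_pos: [0.6184, 0.0984, 0.29]
tcp_rot: [3.14, -0.008, 0.057]
force: [-7.8, -2.2, 8.9]
opening: 0.0109
```

{"api": "apply_moves", "payload": {
  "increments": [
    [[0, 0, 0, 0.015, 0, -0.0035, 0.0], [0, 0, 0, 0.015, 0, -0.0025, 0.0], [0, 0, 0, 0.0153, 0, -0.001, 0.0], [0, 0, 0, 0.0153, 0, -0.0005, 0.0], [0, 0, 0, 0.0153, 0, 0.001, 0.0], [0, 0, 0, 0.0153, 0, 0.002, 0.0], [0, 0, 0, 0, 0, 0, 0.0]]
  ]
}}

```text
time_s: 14.48
tcp_pos: [0.712, 0.1037, 0.294]
tcp_rot: [3.141, -0.015, 0.057]
force: [3.1, -1.5, 5.1]
opening: 0.0109
```

Run:
```python
from h import *
d=get_image("scene"); crop(d["image"],230,60,480,320,2.3,"s8")
```

```text
(no output)
```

View pics/s8.png

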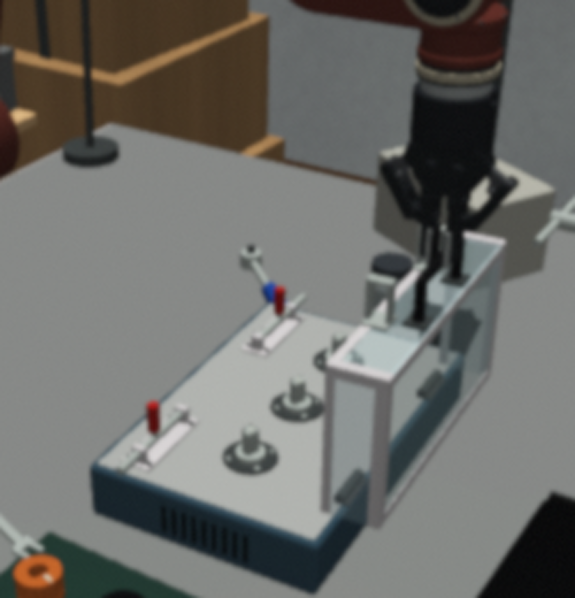

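{"api": "apply_moves", "payload": {
  "increments": [
    [[0, 0, 0, 0.015, 0, 0.003, 0.0], [0, 0, 0, 0.015, 0, 0.004, 0.0], [0, 0, 0, 0, 0, 0, 0.0], [0, 0, 0, 0, 0, 0, 0.3], [0, 0, 0, 0, 0, 0, 0.3], [0, 0, 0, 0, 0, -0.03, 0.3], [0, 0, 0, 0, 0, -0.05, 0.3], [0, 0, 0, -0.05, 0, -0.02, 0.6], [0, 0, 0, -0.05, 0, 0, 1], [0, 0, 0, 0, 0, 0, 1]]
  ]
}}

```text
time_s: 15.78
tcp_pos: [0.6357, 0.1003, 0.3811]
tcp_rot: [-3.141, -0.005, 0.059]
force: [0.6, 0.5, -1.1]
opening: 0.0781
```

Run:
```python
from h import *
d=get_image("scene"); crop(d["image"],180,60,480,460,1.5,"s9")
d=get_image("wrist"); cv2.imwrite("pics/w9.png",d["image"][:,:,::-1])
go([.46,-.243,.2],.05)
```

```text
p [0.6385 0.1    0.3813] rot [-180.    -0.4    3.4] shift_tool [-0.1995  0.332   0.1799] shift in target frame [-0.1954  0.3337  0.1813] rotvec [-0.01 -0.39  0.5 ]
```

View pics/w9.png

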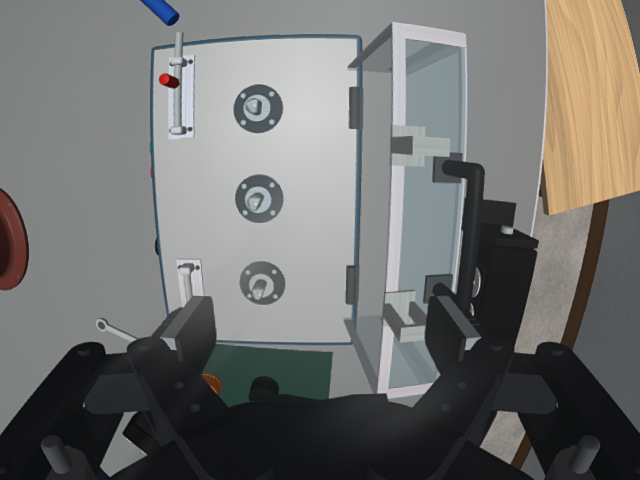

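View pics/s9.png

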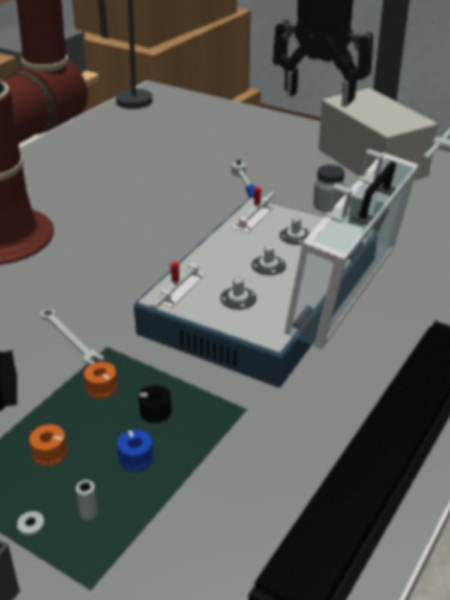

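Run:
```python
from h import *
d=get_image("wrist"); s,p,R=st()
C=-d["R"].T@d["t"]; print("cam in tool",R.T@(C-p)); print("axis in tool",R.T@d["R"][2])
for sp in (-.11,0,.11):
  print(projf(d,rig(.01,sp,.113)))
  # want cam directly such that spindle is at axis, cam ~0.13 above tip
crop(d["image"],140,60,300,310,2.4,"w10")
```

```text
cam in tool [ 0.00036806 -0.06499011 -0.14270563]
axis in tool [0.00143607 0.25760847 0.96624832]
[[256.60795984 294.93984624]]
[[252.75618557 204.33656629]]
[[251.54494288 106.47304443]]
```

View pics/w10.png

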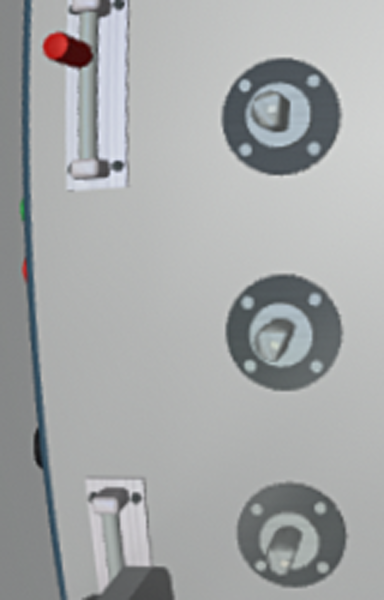

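Run:
```python
from h import *
go(rig(.01,.055,.15),RA)
```

```text
p [0.6391 0.0999 0.3813] rot [-180.    -0.4    3.4] shift_tool [-0.0745 -0.0559  0.2308] shift in target frame [-0.0732 -0.0556  0.2313] rotvec [-0.01 -0.39  0.28]
```

{"api": "apply_moves", "payload": {
  "increments": [
    [[0, -0.4, 0.3, -0.04, -0.028, 0, 1], [0, 0, 0, -0.033, -0.028, 0, 1], [0, 0, 0, 0, 0, 0.05, 1], [0, 0, 0, 0, 0, 0.06, 1], [0, 0, 0, 0, 0, 0.06, 1], [0, 0, 0, 0, 0, 0.06, 1], [0, 0, 0, 0, 0, 0, 1], [0, 0, 0, 0, 0, 0, 1]]
  ]
}}

```text
time_s: 16.92
tcp_pos: [0.5649, 0.1519, 0.1537]
tcp_rot: [-3.141, -0.003, 0.053]
force: [-0.2, 0.0, 0.5]
opening: 0.0855
```

Run:
```python
from h import *
d=get_image("wrist"); s,p,R=st(); print(p)
print(projf(d,[rig(.01,.11,.113),rig(.01,.11,.085),rig(.01,.0,.113),rig(.01,0,.085)]))
crop(d["image"],160,20,480,260,2.4,"w11"); np.savez("w11.npz",**d)
```

```text
[0.56555502 0.15196183 0.1550415 ]
[[313.45601766 166.89927113]
 [314.12018133 164.20958578]
 [314.34658075 361.929477  ]
 [314.75997136 338.47716824]]
```

View pics/w11.png

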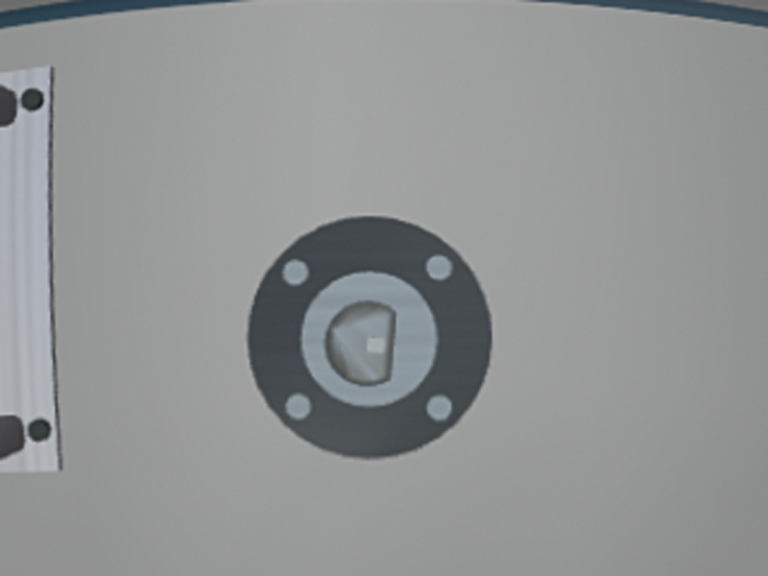

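{"api": "apply_moves", "payload": {
  "increments": [
    [[0, 0, 0, 0, 0.04, 0, 1], [0, 0, 0, 0, 0.04, 0, 1], [0, 0, 0, 0, 0.03, 0, 1], [0, 0, 0, 0, 0, 0, 1], [0, 0, 0, 0, 0, 0, 1], [0, 0, 0, 0, 0, 0, 1]]
  ]
}}

```text
time_s: 17.73
tcp_pos: [0.5693, 0.0427, 0.1523]
tcp_rot: [-3.141, -0.002, 0.054]
force: [0.8, 0.2, -0.4]
opening: 0.0851
```

Run:
```python
from h import *
d=get_image("wrist"); s,p,R=st(); print(p)
print(projf(d,[rig(.01,0,.113),rig(.01,0,.085)]))
crop(d["image"],160,20,480,260,2.4,"w12"); np.savez("w12.npz",**d)
```

```text
[0.56904487 0.04271456 0.1519313 ]
[[316.66735366 168.54711096]
 [316.97855356 165.61040354]]
```

View pics/w12.png

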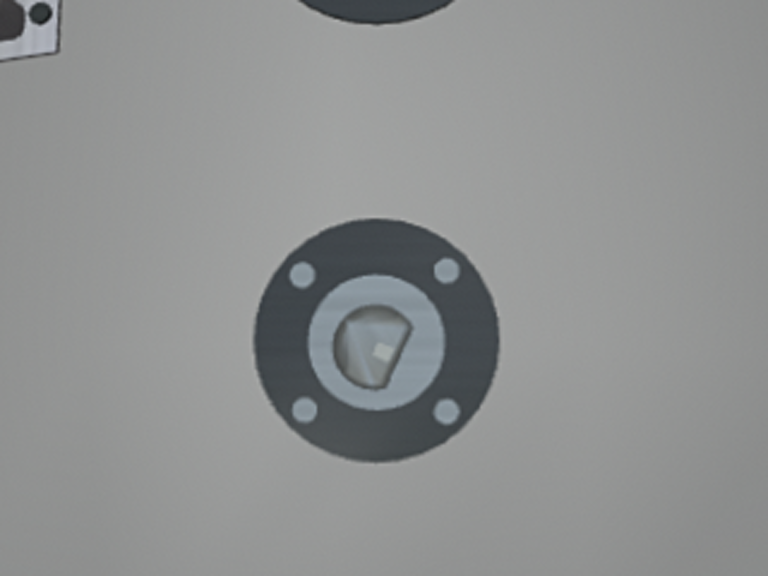

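```bash
cat > sp.py <<'E'
from h import *
def spin(npz,e1,e2,guess):
    d=np.load(npz); im=d["image"]; 
    hsv=cv2.cvtColor(im,cv2.COLOR_RGB2GRAY)
    g=projf(d,guess)[0]; x0,y0=int(g[0])-60,int(g[1])-60
    sub=hsv[y0:y0+120,x0:x0+120]; m=((sub<95)).astype(np.uint8)
    n,l,stt,c=cv2.connectedComponentsWithStats(m); k=1+np.argmax(stt[1:,4])
    cs,_=cv2.findContours((l==k).astype(np.uint8),cv2.RETR_CCOMP,cv2.CHAIN_APPROX_NONE)
    cs=sorted(cs,key=len)[::-1][:2]
    for c,z in zip(cs,(.077,.085)):
        e=cv2.fitEllipse(c); uv=np.array(e[0])+[x0,y0]; print("ellipse",uv.round(2),np.round(e[1],1),"world",unp(d,uv,z,True).round(4))
    E=np.array([e1,e2])/2.4+[160,20]-.3
    w=unp(d,E,.111,True); v=w[1]-w[0]; n=np.array([v[1],-v[0]]); 
    if n[0]<0:n=-n
    print("edge",w.round(4)[:,:2],"normal yaw deg",np.degrees(np.arctan2(n[1],n[0])).round(1))
spin("w11.npz",(395,312),(391,380),rig(.01,.11,.08))
spin("w12.npz",(412,326),(388,384),rig(.01,0,.08))
print(rig(.01,.11),rig(.01,0),np.degrees(RA))
E
python3 sp.py
```

```text
ellipse [313.61 160.06] [ 99.1 100.3] world [[0.5596 0.2085 0.077 ]]
ellipse [313.37 160.85] [57.7 58.2] world [[0.5596 0.2084 0.085 ]]
edge [[0.565  0.2152]
 [0.5649 0.201 ]] normal yaw deg -0.2
ellipse [316.53 161.35] [ 99.8 100.8] world [[0.5656 0.0987 0.077 ]]
ellipse [316.4  162.21] [57.8 58.6] world [[0.5656 0.0985 0.085 ]]
edge [[0.5728 0.1034]
 [0.5686 0.0911]] normal yaw deg -19.0
[0.56009246 0.20647777 0.        ] [0.56598564 0.09663574 0.        ] 3.0710537819012127
```

Run:
```python
from h import *
a=np.load("w11.npz")["image"][135:190,285:342]; b=np.load("w12.npz")["image"][135:190,288:345]
cv2.imwrite("pics/tips.png",cv2.resize(np.hstack([a,b]),None,fx=7,fy=7,interpolation=cv2.INTER_CUBIC)[:,:,::-1])
```

```text
(no output)
```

View pics/tips.png

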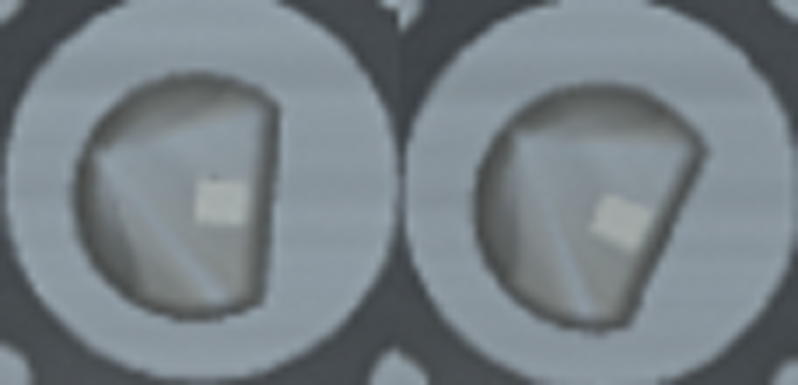

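{"api": "apply_moves", "payload": {
  "increments": [
    [[0, 0, 0, 0, 0, -0.05, 1], [0, 0, 0, 0, 0.01, -0.05, 1], [0, 0, 0, -0.02, 0.05, 0, 1], [0, 0, 0, -0.02, 0.055, 0, 1], [0, 0, 0, -0.02, 0.055, 0, 1], [0, 0, 0, -0.02, 0.055, 0, 1], [0, 0, 0, -0.02, 0.055, 0, 1], [0, 0, 0, -0.023, 0.053, 0, 1], [0, 0, 0, 0, 0, 0.05, 1], [0, 0, 0, 0, 0, 0.05, 1]]
  ]
}}

```text
time_s: 19.02
tcp_pos: [0.464, -0.2981, 0.151]
tcp_rot: [3.14, -0.002, 0.052]
force: [0.4, 1.3, -1.1]
opening: 0.0854
```

{"api": "apply_moves", "payload": {
  "increments": [
    [[0, 0, 0, 0, 0, 0.03, 1], [0, 0, 0, 0, 0, 0, 1], [0, 0, 0, 0, 0, 0, 1]]
  ]
}}

```text
time_s: 19.4
tcp_pos: [0.4647, -0.2976, 0.1229]
tcp_rot: [3.14, -0.002, 0.054]
force: [0.1, 0.3, 0.2]
opening: 0.0857
```

Run:
```python
from h import *
d=get_image("wrist"); s,p,R=st(); print(p,s["tcp_rot"])
print(projf(d,[[.464,-.241,.036],[.489,-.383,.036]]))
cv2.imwrite("pics/w13.png",d["image"][:,:,::-1]); np.savez("w13.npz",**d)
```

```text
[ 0.46496488 -0.29794202  0.12362129] [ 3.13908172e+00 -2.67014931e-03  5.38624507e-02]
[[321.57584674 159.67661837]
 [344.85730151 362.66617242]]
```

View pics/w13.png

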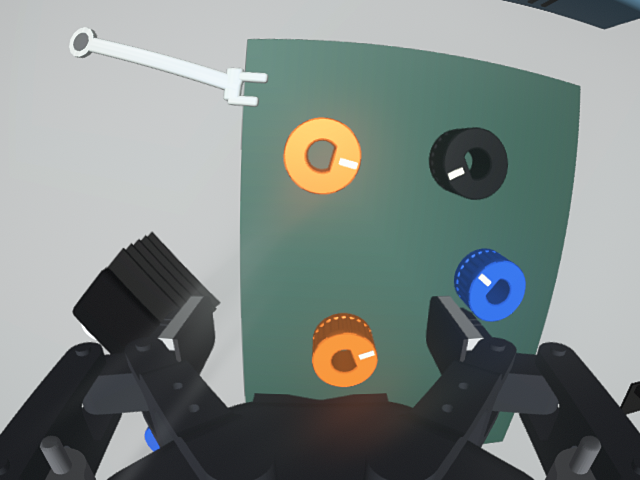

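```bash
cat > hub.py <<'E'
from h import *
def hub(d,guess,z,win=55,verb=True):
    im=d["image"]; g=projf(d,guess)[0]; x0,y0=int(g[0])-win,int(g[1])-win
    sub=im[y0:y0+2*win,x0:x0+2*win]; h=cv2.cvtColor(sub,cv2.COLOR_RGB2HSV)
    o=((h[...,0]<22)&(h[...,1]>110)&(h[...,2]>150)).astype(np.uint8)
    w=((h[...,1]<90)&(h[...,2]>190)).astype(np.uint8)
    n,l,s_,c=cv2.connectedComponentsWithStats(o); k=1+np.argmax(s_[1:,4])
    cs,_=cv2.findContours((l==k).astype(np.uint8),cv2.RETR_EXTERNAL,cv2.CHAIN_APPROX_NONE)
    hull=cv2.convexHull(max(cs,key=len)); e=cv2.fitEllipse(hull)
    C=unp(d,np.array(e[0])+[x0,y0],z,True)[0]
    pm=cv2.fillConvexPoly(np.zeros_like(o),hull,1); w=w*pm
    n,l,s_,c=cv2.connectedComponentsWithStats(w); k=1+np.argmax(s_[1:,4]); m=c[k]
    M=unp(d,m+[x0,y0],z,True)[0]
    v=M-C; print("hub uv",np.array(e[0])+[x0,y0],"axes",np.round(e[1],1),"C",C.round(4),"mark",(m+[x0,y0]).round(1),"r",np.hypot(*v[:2]).round(4),"yaw",np.degrees(np.arctan2(v[1],v[0])).round(1))
    return C
E
python3 - <<'E'
from hub import *
d=np.load("w13.npz"); hub(d,[.464,-.241,.036],.036,50); hub(d,[.489,-.383,.036],.036,45)
im=d["image"]; cv2.imwrite("pics/hA.png",cv2.resize(im[110:200,275:370],None,fx=6,fy=6,interpolation=cv2.INTER_CUBIC)[:,:,::-1])
E
```

```text
hub uv [321.89841461 155.46639252] axes [77.  77.7] C [ 0.4641 -0.2384  0.036 ] mark [347.8 163.2] r 0.0166 yaw -13.3
hub uv [344.38405991 358.65639496] axes [55.8 65.5] C [ 0.4884 -0.3795  0.036 ] mark [366.2 354.7] r 0.0161 yaw 14.2
```

View pics/hA.png

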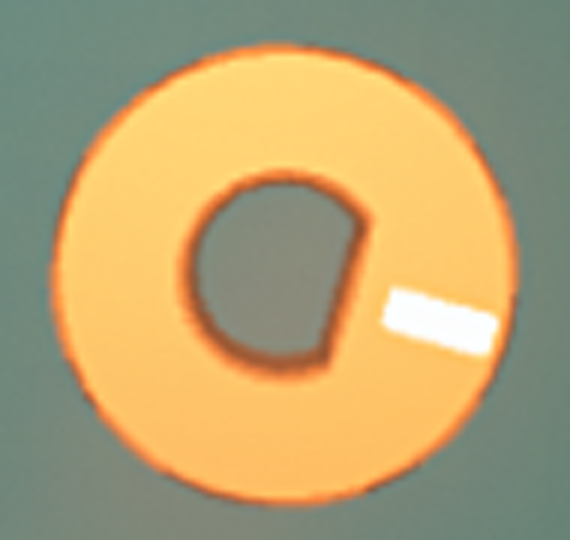

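{"api": "apply_moves", "payload": {
  "increments": [
    [[0, 0, 0, 0.0013, -0.03, 0, 1], [0, 0, 0, 0.001, -0.0296, 0, 1], [0, 0, 0, 0, 0, 0.04, 1], [0, 0, 0, 0, 0, 0.04, 1], [0, 0, 0, 0, 0, 0.02, 1], [0, 0, 0, 0, 0, 0, 1], [0, 0, 0, 0, 0, 0, 1]]
  ]
}}

```text
time_s: 20.32
tcp_pos: [0.4643, -0.2387, 0.0236]
tcp_rot: [3.139, -0.003, 0.053]
force: [0.0, -0.6, 0.2]
opening: 0.0852
```

Run:
```python
from h import *
go([.4641,-.2384,.004],.0536)
d=get_image("wrist"); crop(d["image"],160,180,480,480,2,"w14")
```

```text
p [ 0.4643 -0.2387  0.0236] rot [179.9  -0.2   3.1] shift_tool [-0.0003 -0.0004  0.0196] shift in target frame [-0.0002 -0.0003  0.0196] rotvec [ 0.14 -0.18 -0.02]
```

View pics/w14.png

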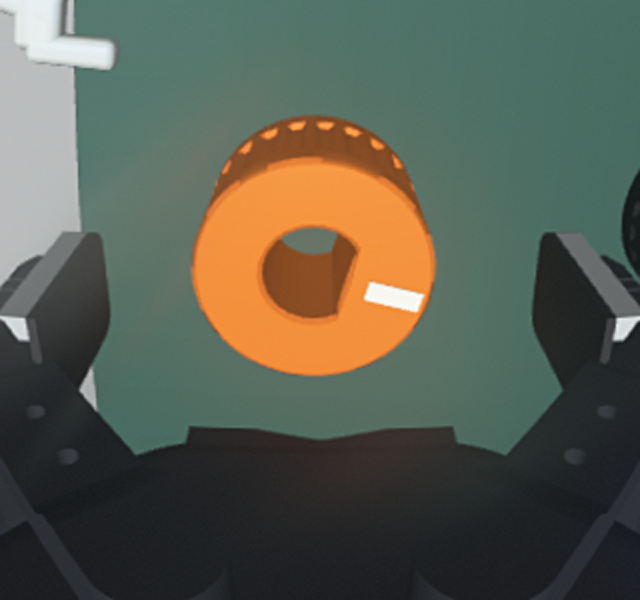

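{"api": "apply_moves", "payload": {
  "increments": [
    [[0, 0, 0, 0, 0, 0.018, 1], [0, 0, 0, 0, 0, 0, 1], [0, 0, 0, 0, 0, 0, 0.4], [0, 0, 0, 0, 0, 0, 0.3], [0, 0, 0, 0, 0, 0, 0.3], [0, 0, 0, 0, 0, 0, 0.3], [0, 0, 0, 0, 0, 0, 0.3]]
  ],
  "squeeze": 60
}}

```text
time_s: 21.25
tcp_pos: [0.4632, -0.238, 0.0038]
tcp_rot: [3.141, -0.001, 0.053]
force: [0.2, 0.7, 3.2]
opening: 0.0465
```

{"api": "apply_moves", "payload": {
  "increments": [
    [[0, 0, 0, 0, 0, -0.03, 0.3], [0, 0, 0, 0, 0, -0.05, 0.3], [0, 0, 0, 0, 0, 0, 0.3], [0, 0, 0, 0, 0, 0, 0.3], [0, 0, 0, 0, 0, 0, 0.3]]
  ]
}}

```text
time_s: 21.88
tcp_pos: [0.4613, -0.2367, 0.081]
tcp_rot: [-3.139, 0.003, 0.053]
force: [-0.5, 0.0, -2.5]
opening: 0.0458
```

Run:
```python
from h import *
s,p,R=st(); print(p,s["tcp_rot"],s["opening"])
d=get_image("wrist"); crop(d["image"],160,180,480,480,2,"w15"); np.savez("w15.npz",**d)
```

```text
[ 0.46133878 -0.23665834  0.08096858] [-3.13892706  0.00322489  0.0531805 ] 0.045802407878122536
```

View pics/w15.png

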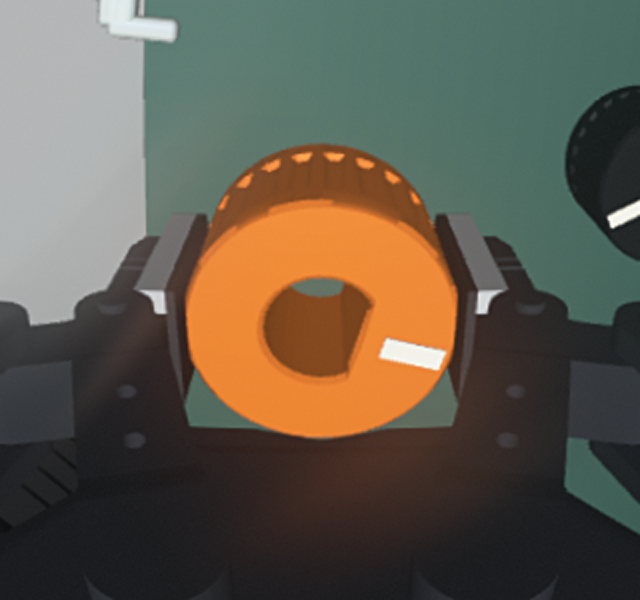

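```bash
cat > hand.py <<'E'
from hub import *
def inhand(npz,win=(245,250,410,410),vmin=190,show=None):
    d=np.load(npz) if isinstance(npz,str) else npz
    im=d["image"]; x0,y0,x1,y1=win; sub=im[y0:y1,x0:x1]; h=cv2.cvtColor(sub,cv2.COLOR_RGB2HSV)
    o=((h[...,0]<22)&(h[...,1]>110)&(h[...,2]>vmin)).astype(np.uint8)
    wh=((h[...,1]<90)&(h[...,2]>190)).astype(np.uint8)
    o=cv2.morphologyEx(o,cv2.MORPH_OPEN,np.ones((5,5),np.uint8))
    n,l,s_,c=cv2.connectedComponentsWithStats(o); k=1+np.argmax(s_[1:,4])
    cs,_=cv2.findContours((l==k).astype(np.uint8),cv2.RETR_EXTERNAL,cv2.CHAIN_APPROX_NONE)
    hull=cv2.convexHull(max(cs,key=len)); P=hull[:,0]+[x0,y0]
    s,p,R=st()
    # camera->tool
    def res(q):
        X=np.array([(0,0,0)])
        # project hull pts onto plane tool z=q2, check radius
        C=R.T@(-d["R"].T@d["t"]-p); uv=(P-d["mtx"][:2,2])/d["mtx"][0,0]; r=np.linalg.norm(uv,axis=1)
        v=np.c_[uv/r[:,None]*np.sin(r)[:,None],np.cos(r)]@d["R"]@R
        W=C+v*((q[2]-C[2])/v[:,2])[:,None]
        return np.hypot(W[:,0]-q[0],W[:,1]-q[1])-.024
    r=least_squares(res,[0,0,-.03],loss='soft_l1',f_scale=.0005); q=r.x
    pm=cv2.fillConvexPoly(np.zeros_like(o),hull,1); wh=wh*pm
    n,l,s_,c=cv2.connectedComponentsWithStats(wh); k=1+np.argmax(s_[1:,4]); m=c[k]+[x0,y0]
    C=R.T@(-d["R"].T@d["t"]-p); uv=(m-d["mtx"][:2,2])/d["mtx"][0,0]; rr=np.hypot(*uv); v=np.r_[uv/rr*np.sin(rr),np.cos(rr)]@d["R"]@R
    M=C+v*((q[2]-C[2])/v[2]); a=np.degrees(np.arctan2(M[1]-q[1],M[0]-q[0]))
    print("hub top in tool",q.round(4),"rms",np.sqrt(np.mean(res(q)**2)).round(5),"mark r",np.hypot(M[0]-q[0],M[1]-q[1]).round(4),"mark ang about tool z",a.round(1),"world yaw",(np.degrees(s["tcp_rot"][2])-a).round(1))
    W=p+R@np.array(q); print("hub top world",W.round(4))
    vis=im.copy(); cv2.polylines(vis,[P.astype(np.int32).reshape(-1,1,2)],True,(0,255,0),1)
    if show: crop(vis,*win,4,show)
    return q,a
E
python3 - <<'E'
from hand import *
inhand("w15.npz",show="ih1")
E
```

```text
hub top in tool [ 0.0012  0.0013 -0.03  ] rms 0.00021 mark r 0.017 mark ang about tool z 18.5 world yaw -15.4
hub top world [ 0.4628 -0.2381  0.1111]
```

View pics/ih1.png

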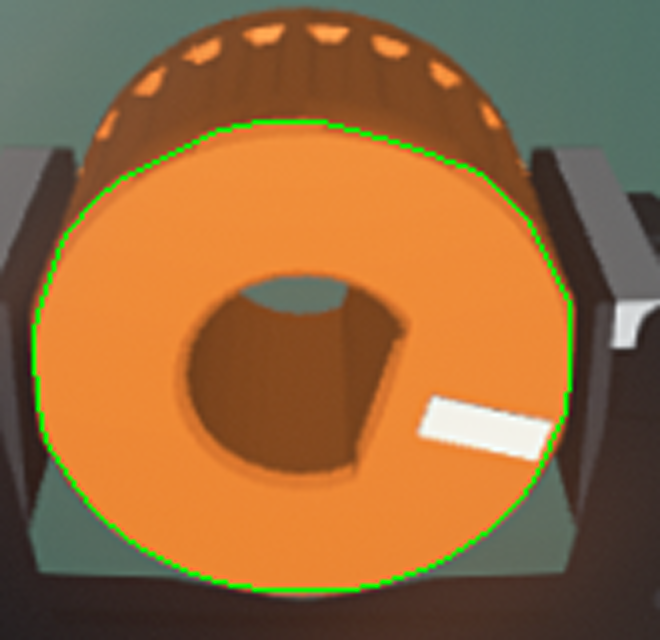

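{"api": "apply_moves", "payload": {
  "increments": [
    [[0, 0, 0, 0, 0, -0.05, 0.3], [0, 0, 0, 0, 0, -0.05, 0.3], [0, 0, 5.4, 0, 0, -0.02, 0.3], [0, 0, 0, 0, 0, 0, 0.3]]
  ]
}}

```text
time_s: 22.42
tcp_pos: [0.4634, -0.2381, 0.2043]
tcp_rot: [3.14, -0.002, -0.04]
force: [0.4, 0.1, -1.6]
opening: 0.0463
```

Run:
```python
from h import *
go([.5644,.0999,.13],-.042)
```

```text
p [ 0.4634 -0.2381  0.2043] rot [ 1.799e+02 -1.000e-01 -2.300e+00] shift_tool [ 0.0872 -0.3419  0.0741] shift in target frame [ 0.0867 -0.342   0.0743] rotvec [ 0.08 -0.12  0.12]
```

{"api": "apply_moves", "payload": {
  "increments": [
    [[0, 0, 0, 0.01, -0.04, 0, 0.3], [0, 0, 0, 0.011, -0.043, 0, 0.3], [0, 0, 0, 0.011, -0.043, 0, 0.3], [0, 0, 0, 0.011, -0.043, 0, 0.3], [0, 0, 0, 0.011, -0.043, 0, 0.3], [0, 0, 0, 0.011, -0.043, 0, 0.3], [0, 0, 0, 0.011, -0.043, 0, 0.3], [0, 0, 0, 0.011, -0.043, 0, 0.3], [0, 0, 0, 0, 0, 0.05, 0.3], [0, 0, 0, 0, 0, 0, 0.3]]
  ]
}}

```text
time_s: 23.68
tcp_pos: [0.5586, 0.0997, 0.1455]
tcp_rot: [3.14, 0.015, -0.039]
force: [-0.6, -1.2, -2.8]
opening: 0.0467
```

Run:
```python
from hand import *
d=get_image("wrist"); inhand(d,show="ih2")
go([.5644,.0999,.125],-.042)
crop(d["image"],120,80,520,480,1.5,"w16")
```

```text
Traceback (most recent call last):
  File "hand.py", line 8, in inhand
    n,l,s_,c=cv2.connectedComponentsWithStats(o); k=1+np.argmax(s_[1:,4])
                                                      ~~~~~~~~~^^^^^^^^^^
ValueError: attempt to get argmax of an empty sequence
```

Run:
```python
from hand import *
d=get_image("wrist"); np.savez("w16.npz",**d)
crop(d["image"],120,80,520,480,1.5,"w16")
print(d["image"][340:360:5,350])
go([.5644,.0999,.125],-.042)
```

```text
[[170  92  35]
 [170  91  35]
 [169  88  30]
 [163 126 105]]
p [0.5625 0.0992 0.1515] rot [180.    0.2  -2.3] shift_tool [ 0.002  -0.0008  0.0265] shift in target frame [ 0.0019 -0.0008  0.0265] rotvec [0.02 0.23 0.07]
```

View pics/w16.png

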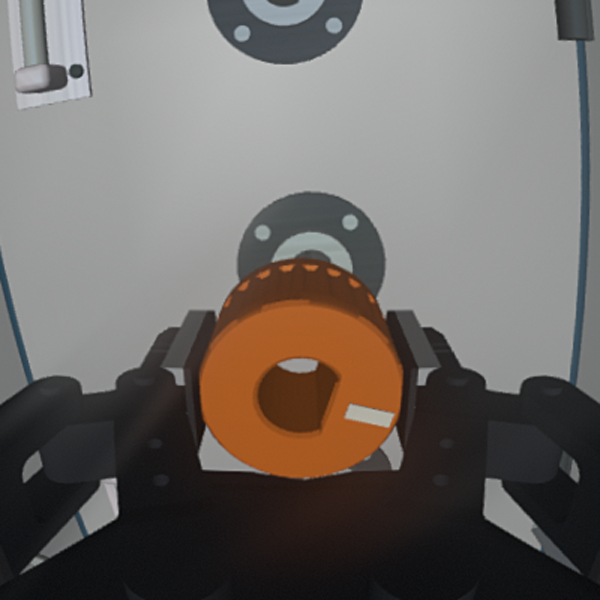

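Exposure is just darker here, and the hub is held with its mark at crop (370,415). I'll lower the threshold.

```bash
sed -i 's/(h\[...,2\]>190)).astype(np.uint8)\n    o=/&/; s/wh=((h\[...,1\]<90)&(h\[...,2\]>190))/wh=((h[...,1]<105)\&(h[...,2]>vmin*0.95))/' hand.py
python3 - <<'E'
from hand import *
inhand("w16.npz",vmin=150,show="ih2"); print(st()[1])
E
```

```text
hub top in tool [-0.0004  0.0031 -0.025 ] rms 0.00016 mark r 0.0173 mark ang about tool z 17.0 world yaw -19.3
hub top world [0.562  0.0961 0.1764]
[0.56246057 0.09918237 0.15146677]
```

View pics/ih2.png

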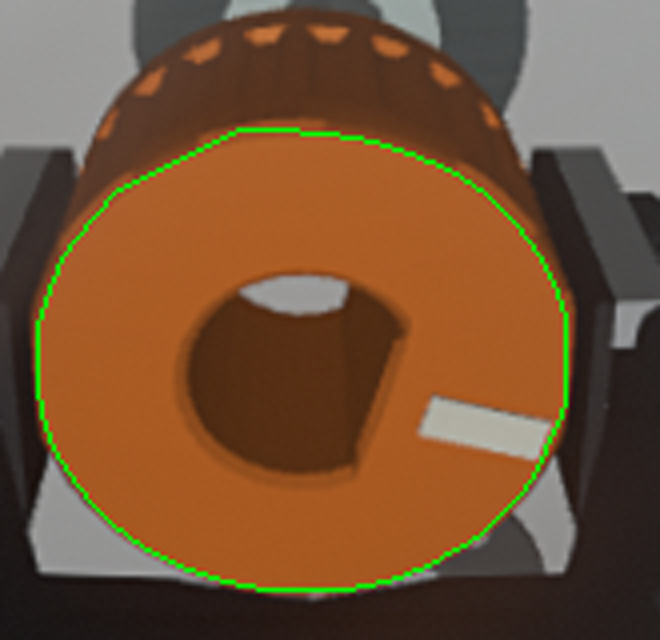

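Run:
```python
from h import *
s,p,R=st(); print(p)
for i in range(3):
    d=get_image("wrist"); s,p,R=st(); C=R.T@(-d["R"].T@d["t"]-p); A=d["R"]@R
    print(p.round(4),np.degrees(s["tcp_rot"]).round(2),C.round(5),Ro.from_matrix(A).as_rotvec().round(4))
d=np.load("w15.npz")
```

```text
[0.56246057 0.09918237 0.15146677]
[0.5637 0.0991 0.1534] [ 1.80e+02  2.00e-02 -2.36e+00] [ 0.0003  -0.06507 -0.14081] [0.2608 0.0021 0.0019]
[0.5644 0.099  0.1545] [-1.7999e+02 -1.0000e-01 -2.3800e+00] [ 0.00061 -0.06503 -0.14154] [0.2606 0.0007 0.0016]
[0.5647 0.099  0.1551] [-1.7998e+02 -1.6000e-01 -2.3900e+00] [ 0.00086 -0.06497 -0.14212] [ 0.2606 -0.0003  0.0013]
```

```bash
cat > ih.py <<'E'
from h import *
CT=np.array([.0005,-.065,-.1427]); AT=Ro.from_rotvec([.2606,.0005,.0015]).as_matrix()
def rays(uv,d):
    uv=(np.atleast_2d(uv)-d["mtx"][:2,2])/d["mtx"][0,0]; r=np.linalg.norm(uv,axis=1)
    return np.c_[uv/r[:,None]*np.sin(r)[:,None],np.cos(r)]@AT
def ontool(uv,z,d):
    v=rays(uv,d); return CT+v*((z-CT[2])/v[:,2])[:,None]
def inhand(npz,win=(245,250,410,410),vmin=150,z=-.032):
    d=np.load(npz) if isinstance(npz,str) else npz
    im=d["image"]; x0,y0,x1,y1=win; sub=im[y0:y1,x0:x1]; h=cv2.cvtColor(sub,cv2.COLOR_RGB2HSV)
    o=((h[...,0]<22)&(h[...,1]>110)&(h[...,2]>vmin)).astype(np.uint8)
    wh=((h[...,1]<105)&(h[...,2]>vmin*.95)).astype(np.uint8)
    o=cv2.morphologyEx(o,cv2.MORPH_OPEN,np.ones((5,5),np.uint8))
    n,l,s_,c=cv2.connectedComponentsWithStats(o); k=1+np.argmax(s_[1:,4])
    cs,_=cv2.findContours((l==k).astype(np.uint8),cv2.RETR_CCOMP,cv2.CHAIN_APPROX_NONE)
    cs=sorted(cs,key=cv2.contourArea)[::-1]
    P=cv2.convexHull(cs[0])[:,0]+[x0,y0]; 
    pm=cv2.fillConvexPoly(np.zeros_like(o),cv2.convexHull(cs[0]),1)
    W=ontool(P,z,d)
    f=lambda q:np.hypot(W[:,0]-q[0],W[:,1]-q[1])-q[2]
    r=least_squares(f,[0,0,.024],loss='soft_l1',f_scale=.0003); q=r.x
    n,l,s_,c=cv2.connectedComponentsWithStats(wh*pm); k=1+np.argmax(s_[1:,4]); M=ontool(c[k]+[x0,y0],z,d)[0]
    a=np.degrees(np.arctan2(M[1]-q[1],M[0]-q[0]))
    mm=(l==k).astype(np.uint8); ys,xs=np.nonzero(mm); MP=ontool(np.c_[xs+x0,ys+y0],z,d)[:,:2]; u=np.linalg.svd(MP-MP.mean(0))[2][0]; u*=np.sign(u[0])
    # bore round rim: 2nd contour
    B=cs[1][:,0]+[x0,y0]; WB=ontool(B,z,d)
    g=lambda q:np.hypot(WB[:,0]-q[0],WB[:,1]-q[1])-.010
    rb=least_squares(g,q[:2],loss='cauchy',f_scale=.0003)
    print("outline c",q.round(4),"bore c",rb.x.round(4),"mark r",np.hypot(*(M[:2]-q[:2])).round(4),"ang",a.round(1),"ang by line dir",np.degrees(np.arctan2(u[1],u[0])).round(1))
E
python3 - <<'E'
from ih import *
inhand("w15.npz",vmin=190);inhand("w16.npz");print(st()[1])
for z in (-.028,-.030,-.034): inhand("w16.npz",z=z)
E
```

```text
outline c [0.0006 0.0002 0.0236] bore c [0.0002 0.0001] mark r 0.0167 ang 18.4 ang by line dir 15.3
outline c [0.0005 0.0006 0.0231] bore c [-0.0005 -0.    ] mark r 0.0166 ang 17.1 ang by line dir 15.6
[0.56469451 0.09900226 0.15510762]
outline c [0.0005 0.003  0.0239] bore c [-0.0009  0.0021] mark r 0.0172 ang 17.1 ang by line dir 15.6
outline c [0.0005 0.0018 0.0235] bore c [-0.0007  0.0011] mark r 0.0169 ang 17.1 ang by line dir 15.6
outline c [ 0.0005 -0.0006  0.0227] bore c [-0.0004 -0.001 ] mark r 0.0163 ang 17.1 ang by line dir 15.6
```

{"api": "apply_moves", "payload": {
  "increments": [
    [[0, 0, 1.5, 0, 0, 0.02, 0.3], [0, 0, 0, 0, 0, 0.015, 0.3], [0, 0, 0, 0, 0, 0, 0.3], [0, 0, 0, 0, 0, 0, 0.3], [0, 0, 0, 0, 0, 0, 0.3], [0, 0, 0, 0, 0, 0, 0.3]]
  ]
}}

```text
time_s: 24.68
tcp_pos: [0.5641, 0.0995, 0.1189]
tcp_rot: [-3.141, -0.001, -0.067]
force: [0.3, -0.4, -2.1]
opening: 0.0465
```

Run:
```python
from ih import *
go([.565,.0989,.12],-.0675); print(ctrl.sense()["force"])
d=get_image("wrist"); inhand(d)
crop(d["image"],120,80,520,480,1.5,"w17")
```

```text
p [0.5641 0.0995 0.1189] rot [-1.8e+02 -1.0e-01 -3.8e+00] shift_tool [ 0.001   0.0006 -0.0011] shift in target frame [ 0.001   0.0006 -0.0011] rotvec [-0.01 -0.06  0.02]
[ 0.34430108 -0.36163189 -2.13772157]
outline c [0.0005 0.0006 0.023 ] bore c [-0.0006  0.0001] mark r 0.0166 ang 17.1 ang by line dir 15.4
```

View pics/w17.png

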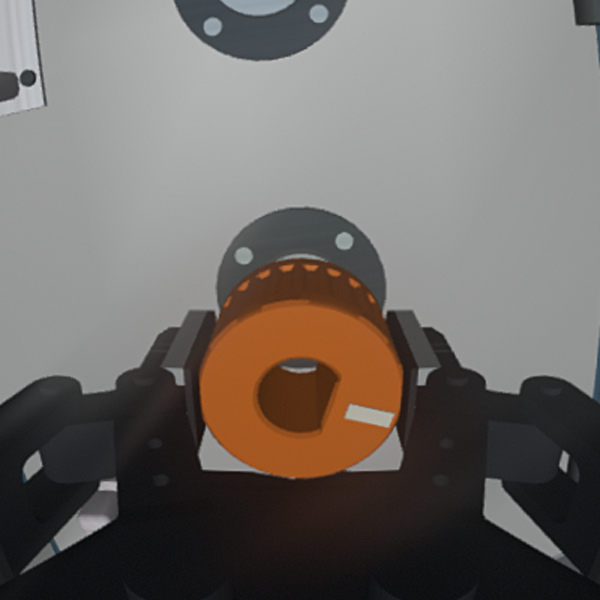

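{"api": "apply_moves", "payload": {
  "increments": [
    [[0, 0, 0, 0.001, 0.0005, 0, 0.3], [0, 0, 0, 0, 0, 0.003, 0.3], [0, 0, 0, 0, 0, 0.003, 0.3], [0, 0, 0, 0, 0, 0.003, 0.3], [0, 0, 0, 0, 0, 0.0, 0.3]]
  ]
}}

```text
time_s: 25.35
tcp_pos: [0.5643, 0.0989, 0.1087]
tcp_rot: [3.141, 0.001, -0.067]
force: [0.3, -0.4, -1.8]
opening: 0.0464
```

{"api": "apply_moves", "payload": {
  "increments": [
    [[0, 0, 0, 0, 0, 0.004, 0.3], [0, 0, 0, 0, 0, 0.004, 0.3], [0, 0, 0, 0, 0, 0.004, 0.3], [0, 0, 0, 0, 0, 0.004, 0.3], [0, 0, 0, 0, 0, 0.0, 0.3]]
  ]
}}

```text
time_s: 25.98
tcp_pos: [0.5643, 0.0989, 0.0927]
tcp_rot: [3.142, 0.001, -0.067]
force: [-1.8, -0.6, -1.4]
opening: 0.0463
```

{"api": "apply_moves", "payload": {
  "increments": [
    [[0, 0, 0, 0, 0, 0.003, 0.3], [0, 0, 0, 0, 0, 0.003, 0.3], [0, 0, 0, 0, 0, 0.001, 0.3], [0, 0, 0, 0, 0, 0.0, 0.3]]
  ]
}}

```text
time_s: 26.48
tcp_pos: [0.5648, 0.0989, 0.0868]
tcp_rot: [-3.142, -0.0, -0.067]
force: [-2.5, -0.6, 2.3]
opening: 0.0462
```

Contact at z≈0.087 matches the seated height. I'll release and look.

{"api": "apply_moves", "payload": {
  "increments": [
    [[0, 0, 0, 0, 0, 0, 0.7], [0, 0, 0, 0, 0, 0, 1], [0, 0, 0, 0, 0, 0, 1], [0, 0, 0, 0, 0, -0.03, 1], [0, 0, 0, 0, 0, -0.04, 1], [0, 0, 0, 0, 0.03, 0, 1], [0, 0, 0, 0, 0.03, 0, 1], [0, 0, 0, 0, 0, 0, 1], [0, 0, 0, 0, 0, 0, 1], [0, 0, 0, 0, 0, 0, 1]]
  ]
}}

```text
time_s: 27.72
tcp_pos: [0.5606, 0.0398, 0.1561]
tcp_rot: [-3.141, 0.0, -0.066]
force: [-0.4, -1.0, -0.5]
opening: 0.0853
```

Run:
```python
from ih import *
go([.5644,.0999,.12],-.0675)
d=get_image("wrist"); crop(d["image"],120,20,520,320,2,"w18")
d=get_image("scene"); crop(d["image"],260,160,480,340,3.5,"s18")
```

```text
p [0.5606 0.0398 0.1561] rot [-180.     0.    -3.8] shift_tool [-0.0002 -0.0602  0.0361] shift in target frame [-0.0002 -0.0602  0.0361] rotvec [-0.02  0.01  0.07]
```

View pics/w18.png

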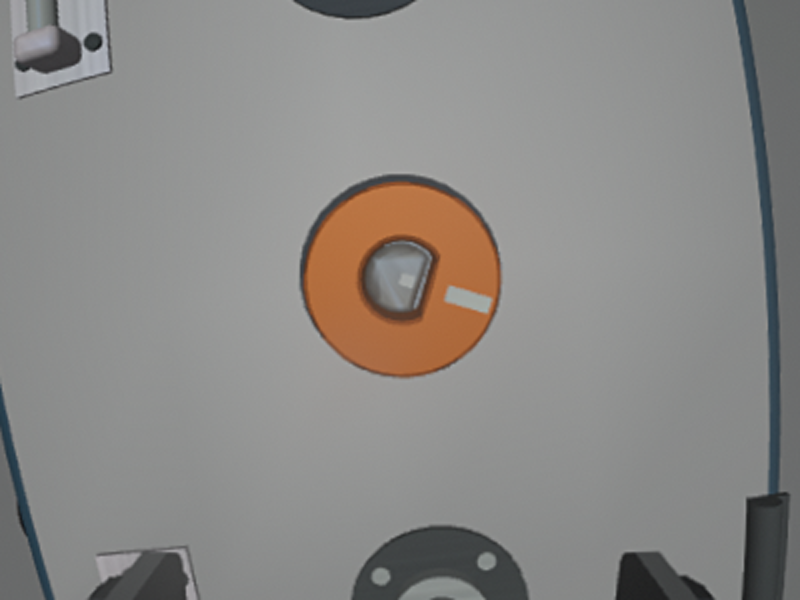

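View pics/s18.png

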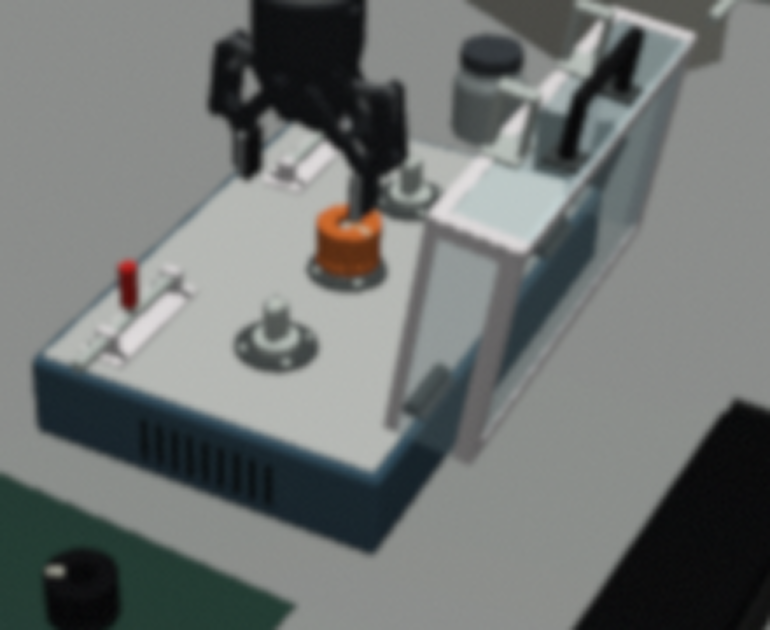

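Hub A is seated, with the shaft tip inside the bore and flats matched at (400,280). Hub B next.

{"api": "apply_moves", "payload": {
  "increments": [
    [[0, 0, 0, 0, 0, -0.05, 1], [0, 0, 0, -0.005, 0.053, -0.02, 1], [0, 0, 0, -0.005, 0.053, 0, 1], [0, 0, 0, -0.005, 0.053, 0, 1], [0, 0, 0, -0.005, 0.053, 0, 1], [0, 0, 0, -0.005, 0.053, 0, 1], [0, 0, 0, -0.004, 0.053, 0, 1], [0, 0, 0, -0.004, 0.053, 0, 1], [0, 0, 0, -0.004, 0.053, 0, 1], [0, 0, 0, -0.004, 0.053, 0, 1]]
  ]
}}

```text
time_s: 29.08
tcp_pos: [0.4877, -0.4354, 0.2262]
tcp_rot: [-3.141, -0.0, -0.067]
force: [-0.2, -0.8, 0.5]
opening: 0.0853
```

{"api": "apply_moves", "payload": {
  "increments": [
    [[0, 0, 0, 0, 0, 0.05, 1], [0, 0, 0, 0, 0, 0.05, 1], [0, 0, 0, 0, 0, 0, 1], [0, 0, 0, 0, 0, 0, 1], [0, 0, 0, 0, 0, 0, 1]]
  ]
}}

```text
time_s: 29.7
tcp_pos: [0.4892, -0.4354, 0.13]
tcp_rot: [3.138, -0.004, -0.067]
force: [-1.1, -0.2, 0.6]
opening: 0.085
```

Run:
```python
from hub import *
d=get_image("wrist"); s,p,R=st(); print(p,s["tcp_rot"])
print(projf(d,[[.4884,-.3795,.036]]))
cv2.imwrite("pics/w19.png",d["image"][:,:,::-1]); np.savez("w19.npz",**d)
hub(d,[.4884,-.3795,.036],.036,50)
```

```text
[ 0.48909037 -0.4352405   0.12965888] [ 3.13797092 -0.00374369 -0.06675244]
[[310.14218453 160.5604868 ]]
hub uv [310.73515701 163.78865051] axes [75.  75.4] C [ 0.4886 -0.3816  0.036 ] mark [334.  152.4] r 0.0164 yaw 22.6
```

View pics/w19.png

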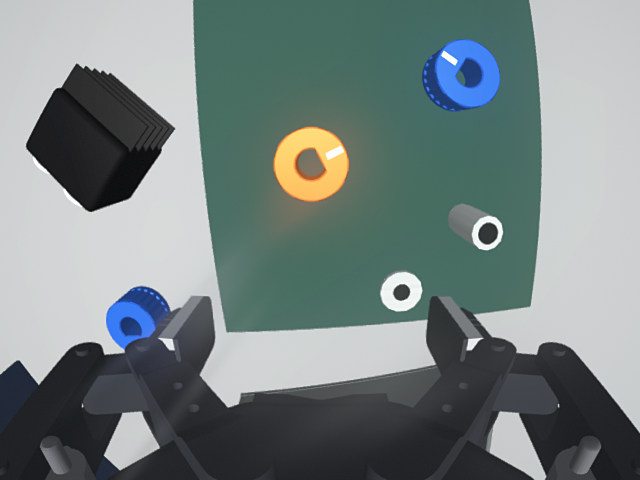

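{"api": "apply_moves", "payload": {
  "increments": [
    [[0, 0, 0, -0.002, -0.027, 0, 1], [0, 0, 0, -0.002, -0.0265, 0, 1], [0, 0, 0, 0, 0, 0.04, 1], [0, 0, 0, 0, 0, 0.04, 1], [0, 0, 0, 0, 0, 0.026, 1], [0, 0, 0, 0, 0, 0, 1], [0, 0, 0, 0, 0, 0, 1], [0, 0, 0, 0, 0, 0, 1]]
  ]
}}

```text
time_s: 30.75
tcp_pos: [0.4885, -0.3817, 0.0228]
tcp_rot: [3.139, -0.003, -0.067]
force: [-1.0, -0.4, 0.2]
opening: 0.0853
```

Run:
```python
from h import *
go([.4886,-.3816,.0045],-.067)
```

```text
p [ 0.4885 -0.3817  0.0228] rot [179.8  -0.2  -3.8] shift_tool [-0.     -0.0002  0.0183] shift in target frame [ 0.     -0.0001  0.0183] rotvec [ 0.15 -0.18 -0.01]
```

{"api": "apply_moves", "payload": {
  "increments": [
    [[0, 0, 0, 0, 0, 0.018, 1], [0, 0, 0, 0, 0, 0, 1], [0, 0, 0, 0, 0, 0, 0.4], [0, 0, 0, 0, 0, 0, 0.3], [0, 0, 0, 0, 0, 0, 0.3], [0, 0, 0, 0, 0, 0, 0.3], [0, 0, 0, 0, 0, 0, 0.3]]
  ],
  "squeeze": 60
}}

```text
time_s: 31.62
tcp_pos: [0.4877, -0.3809, 0.0029]
tcp_rot: [3.141, -0.001, -0.067]
force: [0.4, 0.6, 2.4]
opening: 0.0462
```

{"api": "apply_moves", "payload": {
  "increments": [
    [[0, 0, 0, 0, 0, -0.03, 0.3], [0, 0, 0, 0, 0, -0.05, 0.3], [0, 0, 7.9, 0, 0, -0.05, 0.3], [0, 0, 7.9, 0, 0, -0.05, 0.3], [0, 0, 7.9, 0, 0, -0.02, 0.3], [0, 0, 0, 0, 0, 0, 0.3], [0, 0, 0, 0, 0, 0, 0.3], [0, 0, 0, 0, 0, 0, 0.3]]
  ]
}}

```text
time_s: 32.62
tcp_pos: [0.4864, -0.3796, 0.1996]
tcp_rot: [-3.14, 0.004, -0.48]
force: [-0.8, 0.5, -1.4]
opening: 0.0467
```

Run:
```python
from ih import *
s,p,R=st(); print(p,np.degrees(s["tcp_rot"]),s["opening"])
d=get_image("wrist"); np.savez("w20.npz",**d); crop(d["image"],160,180,480,480,2,"w20"); print(d["image"][350,300]); 
try: inhand(d,vmin=175)
except Exception as e: print(e)
inhand(d)
```

```text
[ 0.48636686 -0.3795826   0.19956362] [-179.92549012    0.23305696  -27.4894295 ] 0.046687751484959635
[148  81  37]
outline c [0.0005 0.001  0.0239] bore c [0.0004 0.0011] mark r 0.0163 ang -23.8 ang by line dir -26.4
outline c [0.0003 0.0003 0.0243] bore c [0.0007 0.0011] mark r 0.0162 ang -21.5 ang by line dir -26.4
```

View pics/w20.png

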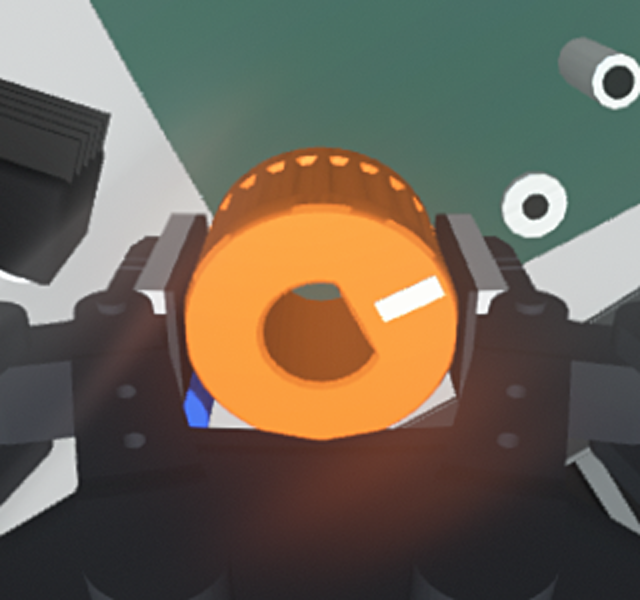

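{"api": "apply_moves", "payload": {
  "increments": [
    [[0, 0, 0, -0.0085, -0.023, 0, 0.3], [0, 0, 0, -0.0172, -0.0463, 0, 0.3], [0, 0, 0, -0.0172, -0.0463, 0, 0.3], [0, 0, 0, -0.0172, -0.0463, 0, 0.3], [0, 0, 0, -0.0172, -0.0463, 0, 0.3], [0, 0, 0, -0.0172, -0.0463, 0, 0.3], [0, 0, 0, -0.0172, -0.0463, 0, 0.3], [0, 0, 0, -0.0172, -0.0463, 0, 0.3], [0, 0, 0, -0.0172, -0.0463, 0, 0.3], [0, 0, 0, -0.0172, -0.0463, 0, 0.3]]
  ]
}}

```text
time_s: 33.92
tcp_pos: [0.545, 0.0875, 0.2019]
tcp_rot: [-3.142, 0.001, -0.48]
force: [0.7, 0.1, -1.3]
opening: 0.0463
```

{"api": "apply_moves", "payload": {
  "increments": [
    [[0, 0, 0, -0.0172, -0.0463, 0, 0.3], [0, 0, 0, -0.0172, -0.0463, 0, 0.3], [0, 0, 0, -0.0085, -0.023, 0, 0.3], [0, 0, 0, 0, 0, 0.05, 0.3], [0, 0, 0, 0, 0, 0, 0.3], [0, 0, 0, 0, 0, 0, 0.3], [0, 0, 0, 0, 0, 0, 0.3], [0, 0, 0, 0, 0, 0, 0.3]]
  ]
}}

```text
time_s: 34.92
tcp_pos: [0.5622, 0.2072, 0.1542]
tcp_rot: [-3.14, -0.002, -0.481]
force: [-0.5, -1.1, -2.1]
opening: 0.0465
```

Run:
```python
from ih import *
go([.5595,.2091,.119],np.radians(-27.5))
d=get_image("wrist"); np.savez("w21.npz",**d); crop(d["image"],120,80,520,480,1.5,"w21"); inhand(d)
```

```text
p [0.5622 0.2072 0.1542] rot [-1.799e+02 -1.000e-01 -2.760e+01] shift_tool [-0.0034 -0.0004  0.0352] shift in target frame [-0.0033 -0.0004  0.0352] rotvec [-0.11 -0.13 -0.08]
outline c [0.0005 0.0011 0.0235] bore c [-0.0007  0.0018] mark r 0.0164 ang -24.1 ang by line dir -27.0
```

View pics/w21.png

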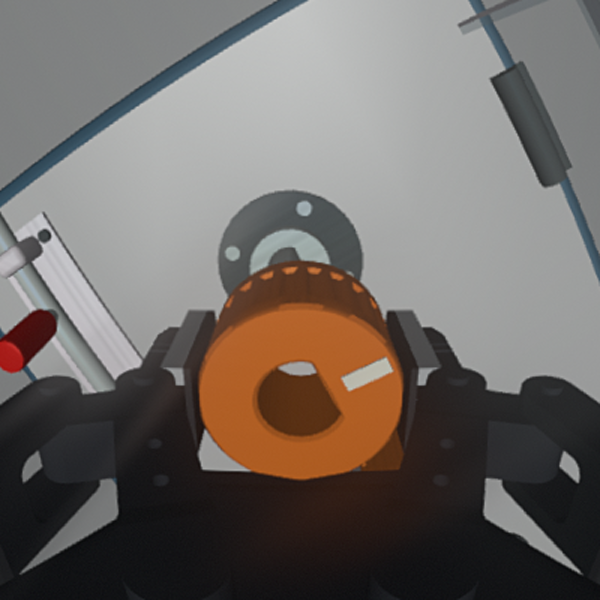

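{"api": "apply_moves", "payload": {
  "increments": [
    [[0, 0, -0.8, -0.0034, -0.0005, 0.018, 0.3], [0, 0, 0, 0, 0, 0.015, 0.3], [0, 0, 0, 0, 0, 0, 0.3], [0, 0, 0, 0, 0, 0, 0.3], [0, 0, 0, 0, 0, 0, 0.3], [0, 0, 0, 0, 0, 0, 0.3], [0, 0, 0, 0, 0, 0, 0.3]]
  ]
}}

```text
time_s: 35.85
tcp_pos: [0.5587, 0.2093, 0.1197]
tcp_rot: [-3.141, -0.001, -0.467]
force: [-0.3, -0.4, -2.7]
opening: 0.0466
```

Run:
```python
from ih import *
go([.5595,.2091,.119],np.radians(-26.7))
d=get_image("wrist"); np.savez("w22.npz",**d); crop(d["image"],160,160,480,460,2,"w22"); inhand(d)
go([.5595,.2091,.119],np.radians(-26.7))
```

```text
p [0.5587 0.2093 0.1197] rot [-180.    -0.   -26.8] shift_tool [ 0.0008 -0.0002  0.0007] shift in target frame [ 0.0008 -0.0002  0.0007] rotvec [-0.03 -0.03 -0.05]
outline c [0.0005 0.0011 0.0235] bore c [-0.0008  0.002 ] mark r 0.0165 ang -24.3 ang by line dir -27.0
p [0.5587 0.2093 0.1196] rot [-180.    -0.   -26.7] shift_tool [ 0.0009 -0.0002  0.0006] shift in target frame [ 0.0009 -0.0002  0.0006] rotvec [-0.02 -0.02 -0.05]
```

View pics/w22.png

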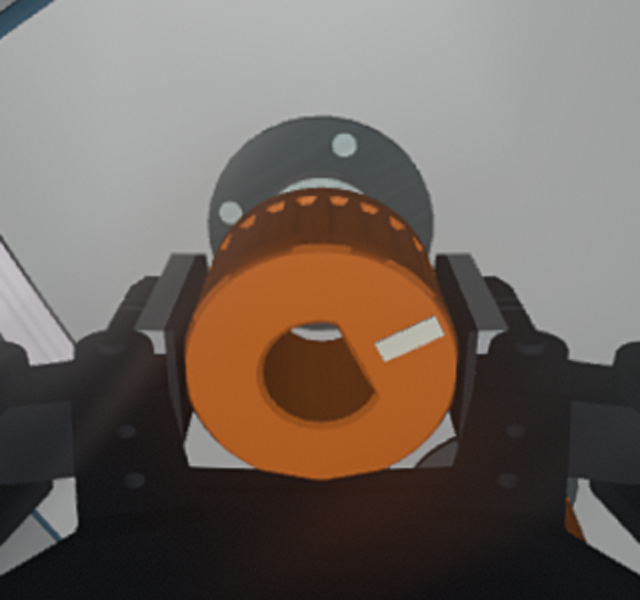

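{"api": "apply_moves", "payload": {
  "increments": [
    [[0, 0, 0, 0.0008, 0, 0, 0.3], [0, 0, 0, 0, 0, 0.003, 0.3], [0, 0, 0, 0, 0, 0.003, 0.3], [0, 0, 0, 0, 0, 0.003, 0.3], [0, 0, 0, 0, 0, 0.003, 0.3], [0, 0, 0, 0, 0, 0, 0.3]]
  ]
}}

```text
time_s: 36.65
tcp_pos: [0.5589, 0.2088, 0.1068]
tcp_rot: [3.141, 0.001, -0.467]
force: [0.5, 0.2, -1.6]
opening: 0.0463
```

{"api": "apply_moves", "payload": {
  "increments": [
    [[0, 0, 0, 0, 0, 0.004, 0.3], [0, 0, 0, 0, 0, 0.004, 0.3], [0, 0, 0, 0, 0, 0.004, 0.3], [0, 0, 0, 0, 0, 0.004, 0.3], [0, 0, 0, 0, 0, 0.003, 0.3], [0, 0, 0, 0, 0, 0.0, 0.3]]
  ]
}}

```text
time_s: 37.4
tcp_pos: [0.559, 0.2089, 0.0878]
tcp_rot: [3.141, 0.001, -0.467]
force: [0.0, 1.4, -0.5]
opening: 0.0461
```

{"api": "apply_moves", "payload": {
  "increments": [
    [[0, 0, 0, 0, 0, 0.002, 0.3], [0, 0, 0, 0, 0, 0.001, 0.3], [0, 0, 0, 0, 0, 0.0, 0.3]]
  ]
}}

```text
time_s: 37.78
tcp_pos: [0.5594, 0.2089, 0.0859]
tcp_rot: [-3.141, -0.0, -0.467]
force: [-1.1, -0.3, 2.9]
opening: 0.0466
```

{"api": "apply_moves", "payload": {
  "increments": [
    [[0, 0, 0, 0, 0, 0, 0.7], [0, 0, 0, 0, 0, 0, 1], [0, 0, 0, 0, 0, 0, 1], [0, 0, 0, 0, 0, -0.03, 1], [0, 0, 0, 0, 0, -0.05, 1], [0, 0, 0, 0, 0.03, -0.05, 1], [0, 0, 0, 0, 0.03, 0, 1], [0, 0, 0, 0, 0, 0, 1], [0, 0, 0, 0, 0, 0, 1], [0, 0, 0, 0, 0, 0, 1]]
  ]
}}

```text
time_s: 39.02
tcp_pos: [0.5321, 0.1559, 0.2143]
tcp_rot: [3.141, 0.001, -0.466]
force: [-0.1, -0.5, -0.8]
opening: 0.0854
```

Run:
```python
from ih import *
d=get_image("wrist"); crop(d["image"],120,20,520,320,2,"w23")
d=get_image("top"); cv2.imwrite("pics/t23.png",d["image"][:,:,::-1])
print(st()[1:]); go(rig(.187,0,.275),RA)
```

```text
(array([0.53213112, 0.15583878, 0.21452733]), array([[ 8.93308895e-01, -4.49441555e-01, -1.22765004e-03],
       [-4.49441953e-01, -8.93309537e-01, -5.42321046e-05],
       [-1.07229732e-03,  6.00203452e-04, -9.99999245e-01]]))
p [0.5321 0.1558 0.2145] rot [ 1.80e+02  1.00e-01 -2.67e+01] shift_tool [ 0.2104 -0.0502 -0.0607] shift in target frame [ 0.2076  0.0609 -0.0605] rotvec [ 2.000e-02  7.000e-02 -2.978e+01]
```

View pics/w23.png

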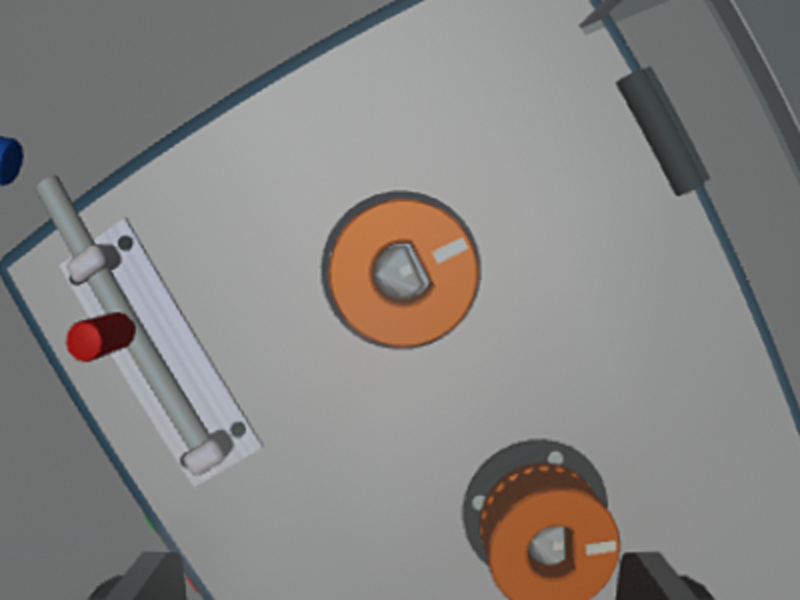

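View pics/t23.png

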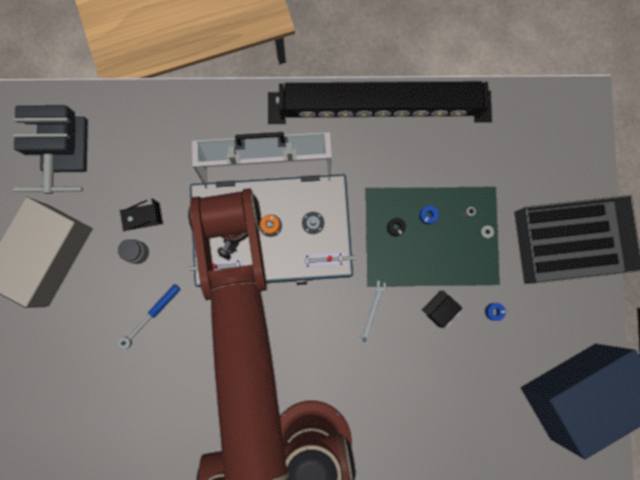

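Both hubs are seated: each shaft tip is visible inside its bore, at (403,272) and (550,545). No orange is left on the mat. Now I'll regrasp the handle and close the guard.

{"api": "apply_moves", "payload": {
  "increments": [
    [[0, 0, -10, 0, 0, -0.05, 0.6], [0, 0, -10, 0, 0, -0.05, 0.4], [0, 0, -9.8, 0, 0, -0.05, 0.4], [0, 0, 0, 0, 0, -0.02, 0.4], [0, 0, 0, 0.05, 0.015, 0, 0.4], [0, 0, 0, 0.05, 0.015, 0, 0.4], [0, 0, 0, 0.05, 0.015, 0, 0.4], [0, 0, 0, 0.057, 0.016, 0, 0.4], [0, 0, 0, 0, 0, 0, 0.4], [0, 0, 0, 0, 0, 0, 0.4]]
  ]
}}

```text
time_s: 40.38
tcp_pos: [0.7419, 0.1056, 0.383]
tcp_rot: [-3.141, 0.003, 0.052]
force: [0.2, -0.0, -0.5]
opening: 0.034
```

Run:
```python
from ih import *
go(rig(.185,0,.275),RA)
d=get_image("wrist"); cv2.imwrite("pics/w24.png",d["image"][:,:,::-1])
print(projf(d,[rig(.185,0.05,.29),rig(.185,0,.29)]))
```

```text
p [0.7419 0.1056 0.383 ] rot [-180.     0.2    3. ] shift_tool [-0.0008 -0.0004  0.108 ] shift in target frame [-0.0012 -0.0004  0.108 ] rotvec [-0.02  0.2  -0.09]
[[316.50086686 169.22889668]
 [316.67101646 245.65662113]]
```

View pics/w24.png

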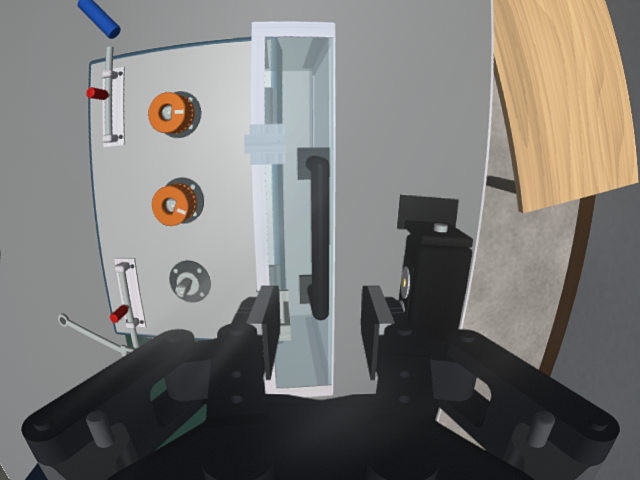

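{"api": "apply_moves", "payload": {
  "increments": [
    [[0, 0, 0, 0.001, 0, 0.04, 0.4], [0, 0, 0, 0, 0, 0.04, 0.4], [0, 0, 0, 0, 0, 0.02, 0.4], [0, 0, 0, 0, 0, 0, 0.4], [0, 0, 0, 0, 0, 0, 0.0], [0, 0, 0, 0, 0, 0, 0.0], [0, 0, 0, 0, 0, 0, 0.0], [0, 0, 0, 0, 0, 0, 0.0], [0, 0, 0, 0, 0, 0, 0.0]]
  ],
  "squeeze": 25
}}

```text
time_s: 41.55
tcp_pos: [0.7441, 0.1057, 0.2881]
tcp_rot: [-3.141, -0.004, 0.053]
force: [-0.5, 0.7, 5.8]
opening: 0.0103
```

{"api": "apply_moves", "payload": {
  "increments": [
    [[0, 0, 0, -0.0149, 0, -0.004, 0.0], [0, 0, 0, -0.015, 0, -0.003, 0.0], [0, 0, 0, -0.0153, 0, -0.002, 0.0], [0, 0, 0, -0.0153, 0, -0.001, 0.0], [0, 0, 0, -0.0153, 0, 0.0005, 0.0], [0, 0, 0, -0.0153, 0, 0.001, 0.0], [0, 0, 0, -0.015, 0, 0.0025, 0.0], [0, 0, 0, -0.015, 0, 0.0035, 0.0], [0, 0, 0, -0.0145, 0, 0.0045, 0.0], [0, 0, 0, -0.0145, 0, 0.0055, 0.0]]
  ]
}}

```text
time_s: 42.8
tcp_pos: [0.5968, 0.0977, 0.2883]
tcp_rot: [3.141, -0.017, 0.053]
force: [-4.6, -0.3, 29.6]
opening: 0.008
```

{"api": "apply_moves", "payload": {
  "increments": [
    [[0, 0, 0, -0.014, 0, 0.0065, 0.0], [0, 0, 0, -0.0135, 0, 0.007, 0.0], [0, 0, 0, -0.013, 0, 0.008, 0.0], [0, 0, 0, -0.012, 0, 0.009, 0.0], [0, 0, 0, -0.012, 0, 0.01, 0.0], [0, 0, 0, -0.011, 0, 0.011, 0.0], [0, 0, 0, -0.01, 0, 0.012, 0.0], [0, 0, 0, -0.009, 0, 0.012, 0.0], [0, 0, 0, 0, 0, 0, 0.0]]
  ]
}}

```text
time_s: 43.92
tcp_pos: [0.4968, 0.0924, 0.2034]
tcp_rot: [3.141, 0.004, 0.054]
force: [1.6, -0.3, 0.3]
opening: 0.0001
```

Run:
```python
from ih import *
go(rig(-.059,0,.198),RA)
d=get_image("scene"); crop(d["image"],230,120,480,320,3,"s25")
```

```text
p [0.4968 0.0924 0.2034] rot [180.    0.2   3.1] shift_tool [ 0.0004 -0.0005  0.0054] shift in target frame [ 0.0003 -0.0005  0.0054] rotvec [ 0.02  0.2  -0.  ]
```

View pics/s25.png

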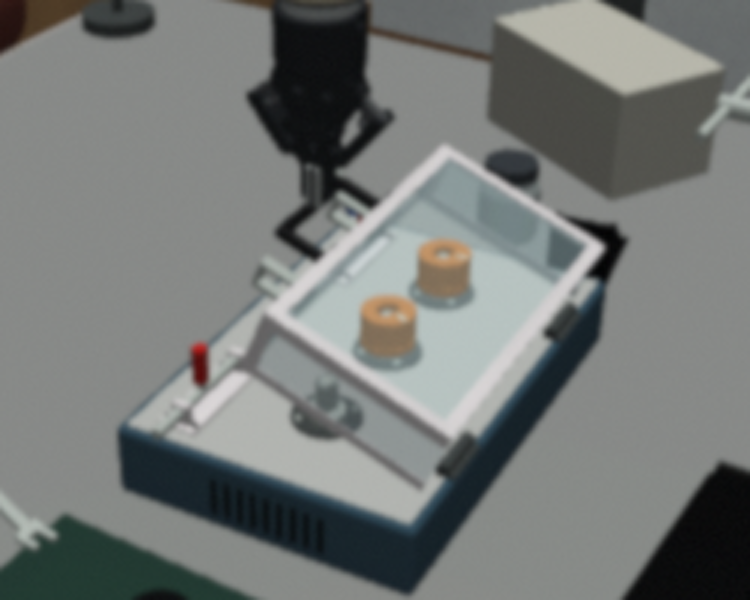

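{"api": "apply_moves", "payload": {
  "increments": [
    [[0, 0, 0, 0, 0, -0.03, 0.0], [0, 0, 0, 0, 0, -0.03, 0.0], [0, 0, 0, 0, 0, 0, 0.0], [0, 0, 0, 0, 0, 0, 0.0]]
  ]
}}

```text
time_s: 44.48
tcp_pos: [0.4989, 0.0924, 0.2614]
tcp_rot: [3.142, 0.0, 0.053]
force: [0.9, -0.9, -0.5]
opening: 0.0
```

Run:
```python
from ih import *
d=get_image("wrist"); cv2.imwrite("pics/w26.png",d["image"][:,:,::-1])
r=np.hypot(.215,.042);a0=np.arctan2(.042,.215); print(st()[1])
for t in (.2,.25,.3,.35,.4,.45,.5):
    X=[rig(.12-r*np.cos(a0+t),y,.081+r*np.sin(a0+t)) for y in (.05,-.05)]; print(t,projf(d,X).round(0).tolist(),X[0].round(3))
```

```text
[0.4985027  0.09237857 0.26077099]
0.2 [[279.0, 169.0], [283.0, 312.0]] [0.471 0.142 0.165]
0.25 [[284.0, 170.0], [288.0, 318.0]] [0.476 0.142 0.175]
0.3 [[291.0, 171.0], [294.0, 325.0]] [0.48  0.142 0.185]
0.35 [[300.0, 172.0], [302.0, 332.0]] [0.486 0.142 0.194]
0.4 [[310.0, 173.0], [311.0, 339.0]] [0.492 0.143 0.203]
0.45 [[321.0, 174.0], [321.0, 346.0]] [0.498 0.143 0.212]
0.5 [[335.0, 175.0], [333.0, 354.0]] [0.505 0.143 0.221]
```

View pics/w26.png

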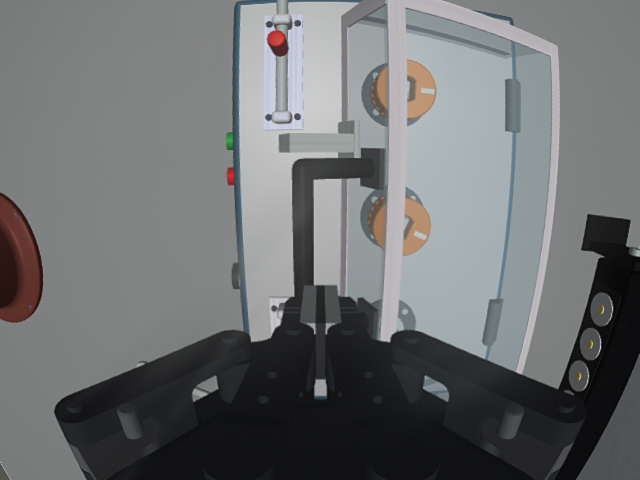

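{"api": "apply_moves", "payload": {
  "increments": [
    [[0, 0, 0, -0.012, 0, 0.02, 0.0], [0, 0, 0, 0, 0, 0.035, 0.0], [0, 0, 0, -0.004, 0, 0.01, 0.0], [0, 0, 0, -0.004, 0, 0.01, 0.0], [0, 0, 0, -0.004, 0, 0.01, 0.0], [0, 0, 0, -0.004, 0, 0.01, 0.0], [0, 0, 0, -0.003, 0, 0.01, 0.0], [0, 0, 0, -0.003, 0, 0.01, 0.0], [0, 0, 0, 0, 0, 0, 0.0]]
  ]
}}

```text
time_s: 45.65
tcp_pos: [0.4643, 0.0906, 0.1458]
tcp_rot: [-3.142, 0.001, 0.053]
force: [0.6, -0.2, 0.9]
opening: -0.0
```

Run:
```python
from ih import *
d=get_image("wrist"); cv2.imwrite("pics/w27.png",d["image"][:,:,::-1])
d=get_image("scene"); crop(d["image"],230,120,480,320,3,"s27")
```

```text
(no output)
```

View pics/s27.png

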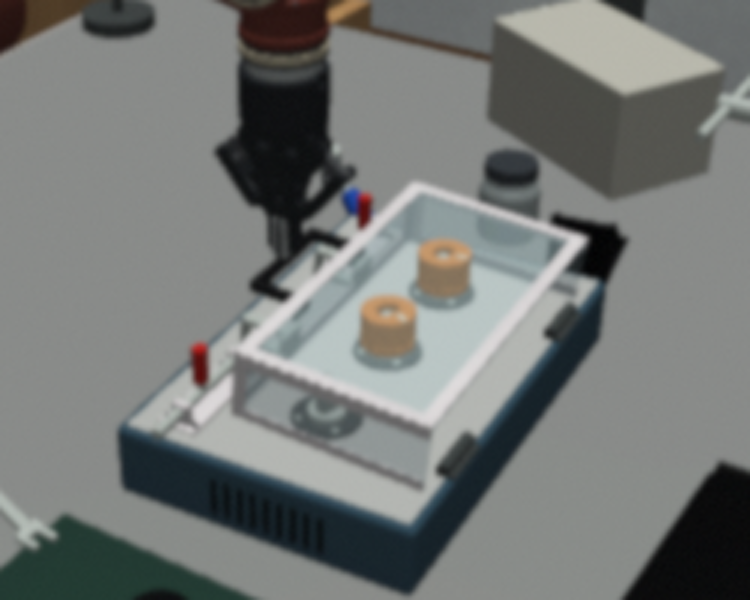

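View pics/w27.png

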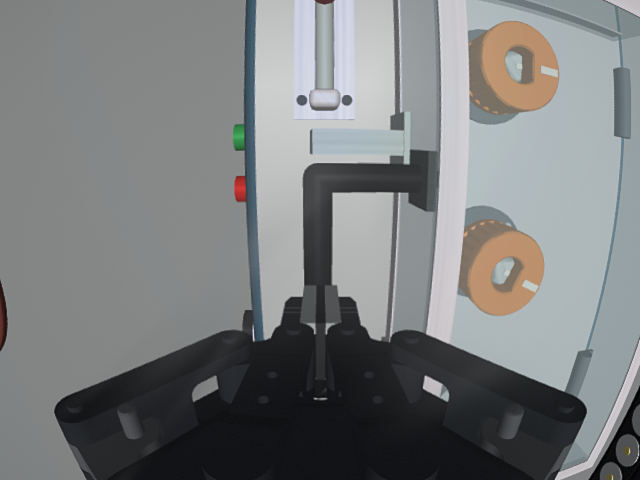

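{"api": "apply_moves", "payload": {
  "increments": [
    [[0, 0, 0, -0.001, 0, 0.008, 0.0], [0, 0, 0, -0.001, 0, 0.007, 0.0], [0, 0, 0, 0, 0, 0.003, 0.0], [0, 0, 0, 0, 0, 0, 0.0]]
  ]
}}

```text
time_s: 46.25
tcp_pos: [0.4631, 0.0906, 0.129]
tcp_rot: [-3.142, -0.0, 0.053]
force: [-0.2, 0.5, 0.2]
opening: 0.0001
```

{"api": "apply_moves", "payload": {
  "increments": [
    [[0, 0, 0, 0, 0, 0.003, 0.0], [0, 0, 0, 0, 0, 0.002, 0.0], [0, 0, 0, 0, 0, 0, 0.0]]
  ]
}}

```text
time_s: 46.62
tcp_pos: [0.4635, 0.0906, 0.1285]
tcp_rot: [3.141, 0.0, 0.054]
force: [-12.2, -1.2, 22.5]
opening: 0.0
```

Pressing at 22 N with no further travel: the guard is on its stop. Now the bolts.

{"api": "apply_moves", "payload": {
  "increments": [
    [[0, 0, 0, 0, 0, -0.01, 0.0], [0, 0, 0, 0, 0, -0.04, 0.0], [0, 0, 0, 0, 0, -0.05, 0.45], [0, 0, 10, 0, 0, -0.02, 0.45], [0, 0, 10, 0, 0, 0, 0.45], [0, 0, 10, 0, 0, 0, 0.45], [0, 0, 10, 0, 0, 0, 0.45], [0, 0, 10, 0, 0, 0, 0.45], [0, 0, 10, 0, 0, 0, 0.45], [0, 0, 10, 0, 0, 0, 0.45]]
  ]
}}

```text
time_s: 47.88
tcp_pos: [0.463, 0.0905, 0.2437]
tcp_rot: [-3.142, 0.0, -1.174]
force: [0.3, 0.2, -0.6]
opening: 0.0381
```

{"api": "apply_moves", "payload": {
  "increments": [
    [[0, 0, 10, 0, 0, 0, 0.45], [0, 0, 10, 0, 0, 0, 0.45], [0, 0, 0, 0, 0, 0, 0.45], [0, 0, 0, 0, 0, 0, 0.45]]
  ]
}}

```text
time_s: 48.38
tcp_pos: [0.4629, 0.0905, 0.244]
tcp_rot: [3.141, 0.0, -1.515]
force: [-0.0, -0.5, 0.2]
opening: 0.0385
```

Run:
```python
from ih import *
d=get_image("wrist"); cv2.imwrite("pics/w28.png",d["image"][:,:,::-1])
go(rig(-.088,.145,.16),YB)
print(projf(d,[rig(-.088,.145,.133),rig(-.088,-.145,.133),rig(-.095,.05,.123),rig(-.095,-.05,.123)]).round(1))
```

```text
p [0.4629 0.0905 0.2441] rot [180.    0.  -86.8] shift_tool [-0.1456 -0.0054  0.0841] shift in target frame [-0.1456 -0.0052  0.0841] rotvec [0.   0.   0.09]
[[130.6 234.5]
 [507.7 235.7]
 [251.5 240.3]
 [386.5 240.7]]
```

View pics/w28.png

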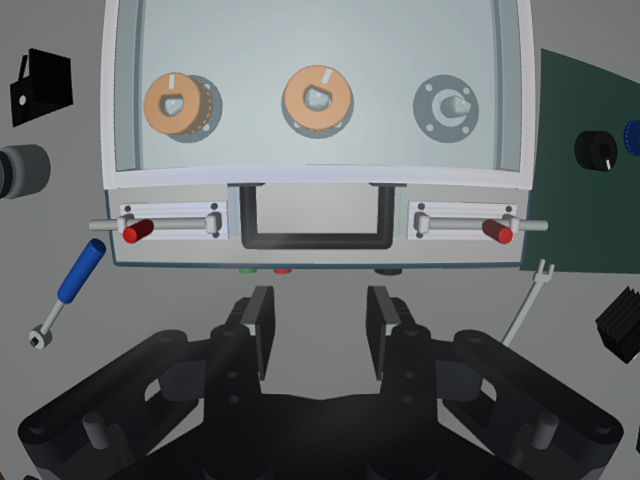

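{"api": "apply_moves", "payload": {
  "increments": [
    [[0, 0, 0, -0.05, -0.0025, 0, 0.45], [0, 0, 0, -0.05, -0.0025, 0, 0.45], [0, 0, 0, -0.044, 0, 0, 0.45], [0, 0, 0, 0, 0, 0.04, 0.45], [0, 0, 0, 0, 0, 0.04, 0.45], [0, 0, 0, 0, 0, 0, 0.45], [0, 0, 0, 0, 0, 0, 0.45]]
  ]
}}

```text
time_s: 49.3
tcp_pos: [0.4611, 0.2348, 0.1658]
tcp_rot: [-3.14, 0.001, -1.517]
force: [-0.1, 0.2, 0.8]
opening: 0.0385
```

Run:
```python
from ih import *
d=get_image("wrist"); crop(d["image"],160,180,480,420,2,"w29")
go(rig(-.088,.145,.106),YB)
```

```text
p [0.4616 0.2349 0.1666] rot [-1.798e+02  1.000e-01 -8.690e+01] shift_tool [-0.0013  0.0014  0.0606] shift in target frame [-0.0013  0.0012  0.0606] rotvec [-0.2   0.06 -0.01]
```

View pics/w29.png

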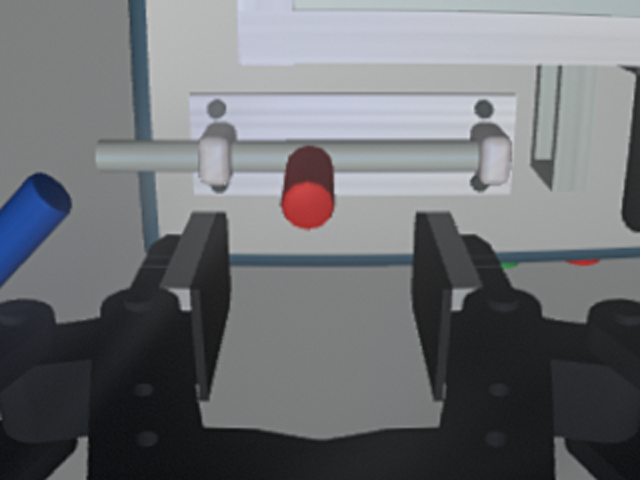

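{"api": "apply_moves", "payload": {
  "increments": [
    [[0, 0, 0, -0.003, 0.0, 0.03, 0.45], [0, 0, 0, 0, 0, 0.028, 0.45], [0, 0, 0, 0, 0, 0, 0.45], [0, 0, 0, 0, 0, 0, 0.0], [0, 0, 0, 0, 0, 0, 0.0], [0, 0, 0, 0, 0, 0, 0.0], [0, 0, 0, 0, 0, 0, 0.0]]
  ],
  "squeeze": 30
}}

```text
time_s: 50.22
tcp_pos: [0.4617, 0.2382, 0.1089]
tcp_rot: [-3.138, 0.001, -1.517]
force: [-0.8, -0.2, 7.1]
opening: 0.013
```

{"api": "apply_moves", "payload": {
  "increments": [
    [[0, 0, 0, 0.01, 0, 0, 0.0], [0, 0, 0, 0.01, 0, 0, 0.0], [0, 0, 0, 0.01, 0, 0, 0.0], [0, 0, 0, 0.01, 0, 0, 0.0], [0, 0, 0, 0.002, 0, 0, 0.0], [0, 0, 0, 0, 0, 0, 0.0], [0, 0, 0, 0, 0, 0, 0.0]]
  ]
}}

```text
time_s: 51.1
tcp_pos: [0.4639, 0.1981, 0.1089]
tcp_rot: [-3.137, 0.006, -1.518]
force: [-0.0, 7.9, 4.7]
opening: 0.0129
```

{"api": "apply_moves", "payload": {
  "increments": [
    [[0, 0, 0, 0.002, 0, 0, 0.0], [0, 0, 0, -0.002, 0, 0, 0.3], [0, 0, 0, 0, 0, 0, 0.45], [0, 0, 0, 0, 0, -0.03, 0.45], [0, 0, 0, 0, 0, -0.05, 0.45], [0, 0, 0, 0, 0, -0.04, 0.45], [0, 0, 0, 0.05, 0, 0, 0.45], [0, 0, 0, 0.05, 0, 0, 0.45], [0, 0, 0, 0.05, 0, 0, 0.45], [0, 0, 0, 0.05, 0, 0, 0.45]]
  ]
}}

```text
time_s: 52.35
tcp_pos: [0.4726, -0.0059, 0.2262]
tcp_rot: [3.142, -0.0, -1.518]
force: [0.9, 0.6, -0.3]
opening: 0.0382
```

{"api": "apply_moves", "payload": {
  "increments": [
    [[0, 0, 0, 0.05, 0, 0, 0.45], [0, 0, 0, 0, 0, 0.03, 0.45], [0, 0, 0, 0, 0, 0.03, 0.45], [0, 0, 0, 0, 0, 0, 0.45], [0, 0, 0, 0, 0, 0, 0.45], [0, 0, 0, 0, 0, 0, 0.45]]
  ]
}}

```text
time_s: 53.1
tcp_pos: [0.4767, -0.0541, 0.1681]
tcp_rot: [-3.139, -0.001, -1.517]
force: [0.2, -0.7, -0.3]
opening: 0.0382
```

Run:
```python
from ih import *
d=get_image("wrist"); crop(d["image"],0,120,640,420,1.25,"w30")
go(rig(-.088,-.145,.106),YB)
```

```text
p [ 0.4766 -0.0541  0.1679] rot [-1.799e+02 -1.000e-01 -8.690e+01] shift_tool [-0.0008  0.0008  0.0619] shift in target frame [-0.0007  0.0006  0.0619] rotvec [-0.15 -0.05 -0.  ]
```

View pics/w30.png

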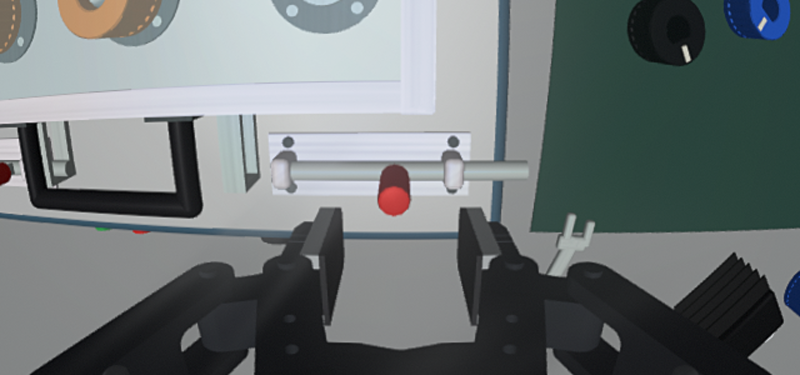

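{"api": "apply_moves", "payload": {
  "increments": [
    [[0, 0, 0, -0.002, 0.0, 0.03, 0.45], [0, 0, 0, 0, 0, 0.03, 0.45], [0, 0, 0, 0, 0, 0, 0.45], [0, 0, 0, 0, 0, 0, 0.0], [0, 0, 0, 0, 0, 0, 0.0], [0, 0, 0, 0, 0, 0, 0.0], [0, 0, 0, 0, 0, 0, 0.0]]
  ]
}}

```text
time_s: 54.02
tcp_pos: [0.4768, -0.0515, 0.1083]
tcp_rot: [-3.139, 0.001, -1.517]
force: [-1.1, 5.2, 5.7]
opening: 0.0126
```

{"api": "apply_moves", "payload": {
  "increments": [
    [[0, 0, 0, -0.01, 0, 0, 0.0], [0, 0, 0, -0.01, 0, 0, 0.0], [0, 0, 0, -0.01, 0, 0, 0.0], [0, 0, 0, -0.01, 0, 0, 0.0], [0, 0, 0, -0.004, 0, 0, 0.0], [0, 0, 0, 0, 0, 0, 0.0], [0, 0, 0, 0, 0, 0, 0.0]]
  ]
}}

```text
time_s: 54.9
tcp_pos: [0.4746, -0.0112, 0.1083]
tcp_rot: [-3.139, -0.009, -1.517]
force: [-0.7, -10.2, 5.7]
opening: 0.0128
```

{"api": "apply_moves", "payload": {
  "increments": [
    [[0, 0, 0, 0.002, 0, 0, 0.3], [0, 0, 0, 0, 0, 0, 0.45], [0, 0, 0, 0, 0, -0.03, 0.45], [0, 0, 0, 0, 0, -0.05, 0.45], [0, 0, 0, 0, 0, -0.06, 0.45], [0, 0, 0, -0.05, 0, 0, 0.45], [0, 0, 0, -0.05, 0, 0, 0.45], [0, 0, 0, 0, 0, 0, 0.45], [0, 0, 0, 0, 0, 0, 0.45], [0, 0, 0, 0, 0, 0, 0.45]]
  ]
}}

```text
time_s: 56.15
tcp_pos: [0.468, 0.089, 0.2459]
tcp_rot: [3.141, -0.0, -1.519]
force: [-0.5, 0.3, 0.9]
opening: 0.0382
```

Run:
```python
from ih import *
d=get_image("wrist"); cv2.imwrite("pics/w31.png",d["image"][:,:,::-1])
print(projf(d,[rig(-.088,.105,.133),rig(-.088,-.105,.133),rig(-.095,.05,.123),rig(-.095,-.05,.123)]).round(1), ctrl.sense()["force"])
d=get_image("scene"); crop(d["image"],230,120,480,320,3,"s31")
```

```text
[[176.1 240.7]
 [457.5 240.5]
 [249.9 246.2]
 [383.3 246.2]] [ 0.3929966   0.17819931 -0.00670026]
```

View pics/w31.png

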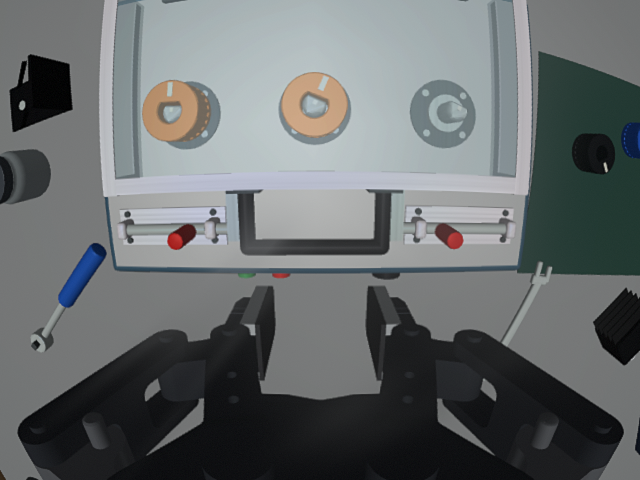

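View pics/s31.png

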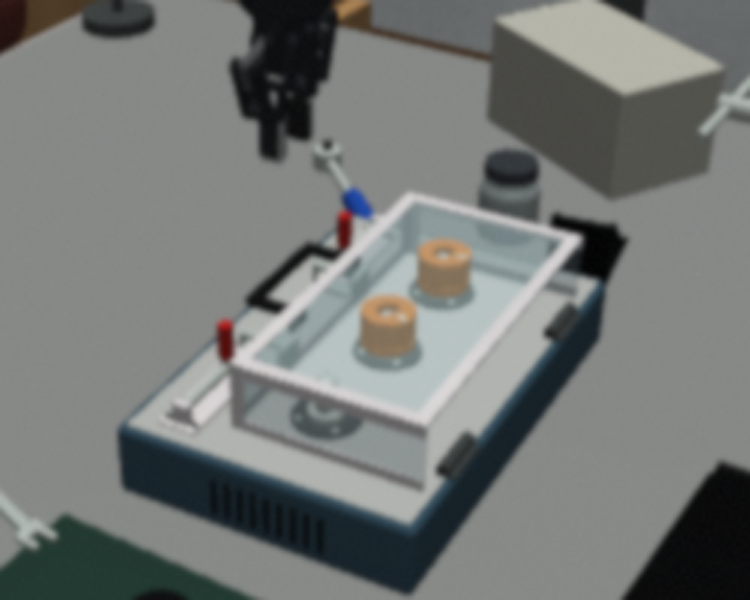

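Both knobs, at (178,240) and (453,238), match the predicted home pixels, the handle bar sits at its closed position, and the gripper is clear. Handing in.

```bash
python3 -c "
from station import ctrl
print(ctrl.job_done(), ctrl.sense()['time_s'])"
```

```text
the job is handed in; nothing more can be done
the job is handed in; nothing more can be done
```

I drew both bolts, swung the guard up to about 1.7 rad and seated the two orange hubs on the mat, one each on the middle and left spindles. I then pressed the guard down to its stop and slid both bolts home. The job was handed in at about 56 s, and no verdict is reported.

**Last checks:**
- **Hubs:** the wrist pictures show each shaft tip inside its bore with the flats matched. Both hubs met the collar at the expected height (TCP about 0.087 m).
- **Guard:** it stopped moving under a press of about 22 N, and the handle bar lies where it should when shut.
- **Bolts:** both knobs travelled 40 mm and lie within 2 to 4 pixels of their predicted home positions.
- **Arm:** the gripper ended clear, with no force on it.
- **Other things:** I saw no bystander moved, but I compared pictures only and did not measure them at the end.

**What went wrong or disagreed:**
- **Handle grip:** the handle slipped out of the grip on the way down, with the force reading about 30 N at one point. I finished closing the guard by pushing on the bar with shut fingers.
- **Rig position:** the top camera placed the rig about 4.5 mm too near in x compared with the wrist camera. I went by the wrist camera.
- **Hub knocked aside:** I saw no clear sign of one. Hub B's two readings differed by about 2 mm and 8 degrees, and I took the later, closer one.

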